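Complete the socket carrier and latch it in its dock

ROBOT

A 6-joint arm with a two-finger parallel gripper is mounted at the origin on the work surface. World frame = base frame: x ahead of the robot, y to its left, z up, the work surface at z = 0. Lengths are in m, angles in degrees, forces in N, time in s.
With the tool pointing down it reaches from about 0.4 to 0.825 m from the base axis. Payload 7 kg.
Tool frame: the origin (TCP) lies at the very end of the fingers, on their centre line; the grasp point (between the pads) lies hold_point_z behind it (hold_point_z is the distance from the TCP to the grasp point, in m); z points along the fingers, y is the direction in which the jaws open and shut (so a half turn about z gives the same grasp; the last joint's range is limited). The gripper opens to 88 mm and grips with 3 to 60 N. Pads are 19 mm wide; open, the fingers measure 130 mm over their backs; the gripper's body (78 mm by 193 mm) begins 47 mm behind the grasp point.
Start: joints at [-49.67, 20.546, 0.682, 0, -70.136, -16.507], TCP at [0.273, -0.617, 0.227] pointing down, gripper open.
Joint ranges: [-176.03, 176.03], [-82.01, 121.73], [-58.28, 71.71], [-173.87, 95.51], [-174.79, -0.11], [-173.66, 173.66]. Speed limits (degrees/s): [136.94, 136.94, 172.46, 180, 180, 180].

INTERFACE

Orientations are given as [roll, pitch, yaw] about the fixed x, y, z axes, in that order (R = Rz(yaw) Ry(pitch) Rx(roll)).
In Python, from plant import get_obs, snapshot, close_job, hold_point_z gives the robot as it stands. The module is installed in compiled form; this text tells all that it offers.
- The arm moves only by the tool jog_arm, never from a script. Its argument "commands" is a list of rows, each a list of 4 numbers: the shift along the world's x, y, z in mm, then the turn about the world's z in degrees. In form: [[x, y, z, turn], ...]. A call has exactly 10 rows; each row shifts and turns the commanded pose from where the row before left it; what a row does not reach is not made up. A row lasts 1/12 s, in which the tool goes at most 41.7 mm and 7.16 degrees, less where a joint would pass 70% of its speed; a pose out of reach is approached as far as the arm can. A call is refused whole if a number of a shift passes 41.7 or a number of a turn 7.16, either way. A call with a gripper value outside its range is refused whole. "fingers" is the finger opening in mm, from 0 to 87.6, set as the call begins (left out, the last holds). The fingers move at their own pace and stop on an object; the grip force is fixed at half the most. Time passes only in rows, so rows that do not move let the fingers close, or fill a call up. It gives the time, the measured TCP pose, the force and the opening at its end, in the units of the state.
- get_obs(): the state, without advancing time (a new reading comes with each control period).
- snapshot(name): name is "side" or "top" or "wrist"; returns a dict with "image" (384x512x3 uint8, red, green, blue), "fov_y" (degrees; the focal length in pixels is half the picture's height over the tangent of half this angle, whatever the lens; pixels are square), "cx", "cy" (the principal point, pixels), "rvec" (rotation vector, rad) and "tvec" (3), from world to camera coordinates, as OpenCV has them; the wrist camera has in their place "mount" (4x4, takes a point from camera to tool coordinates, whose origin is the TCP and whose axes are the flange's). Camera axes: x right, y down, z forward; pixel columns grow to the right and rows downward; lengths in m; the calibration is good to about 2 mm. The wrist camera is an equidistant fisheye: a pixel r from the principal point sees the ray r / f radians off the axis. A picture is of the moment at which its call begins: read the wrist's pose just before it. There is no depth.
- close_job(): hands the job in, once; it reports no verdict.
The state is a dict: "clock": time; "joint_pos": joint angles; "qvel": joint speeds; "tau": joint torques, N m; "tool_pos": TCP position; "orientation": TCP orientation; "force": force on the tool from outside, world axes, zero at the start; "moment": the same for the moment, N m; "opening": finger opening in m.
Only numpy, scipy, OpenCV 4.12 (cv2) and the standard library are available. Lean on these libraries where they do the work, as an engineer would, in place of code of your own. Each camera call takes 0.05 s, during which the arm holds its last target.

TASK

Stand the loose socket that fits the empty well of the socket carrier in that well and let go of it. Then carry the carrier level to the dock, slide it in from the flared end so that the carrier's own edge lifts the hinged catch, and push it fully home until the catch has dropped behind it; let go. Keep the gripper off the dock and its catch, and leave the other things on the bench where they are.

Things in the scene. Friction and masses are not known exactly. Their poses are not given: they have to be found in the camera images.
- carrier_centre (a point): Socket carrier: flat aluminium plate 84 (x) x 140 (y) x 20 mm, about 0.45 kg, with an upright black handle at its middle. The point is at the middle, half the total height: 46 mm above the underside. Axes: x across, y along, z up. Two small fixed sockets (tops 52 mm above the underside) stand 50 mm towards +y; the empty well is towards -y. Either end may enter the dock first.
- handle_top (a point): Middle of the top of the carrier's handle plate, 92 mm above the carrier's underside. The handle is 40 (x) x 14 (y) mm and 72 mm tall above the plate: take it by its 14 mm thickness, fingers closing along the carrier's y, within the top 30 mm to stay above the sockets. Same axes as the carrier.
- well (a point): Centre of the mouth of the carrier's empty round well, 46 mm from the carrier's middle towards -y, in the plate's top face (20 mm above the carrier's underside). 28 mm across, 14 mm deep. Same axes as the carrier.
- socket_centre (a point): The socket to put back: upright steel cylinder, 24 mm diameter, 50 mm tall, 0.09 kg, standing on the bench; the point is on its axis half-way up (25 mm above its foot). z along its axis. Either the left or the right one of the two loose sockets.
- big_socket_centre (a point): Another loose socket that does not fit: 36 mm diameter, 50 mm tall; the point is half-way up. To be left alone.
- dock: Fixed slide-in dock, origin at bench level on its centre line; y = the way the carrier slides in, x across, z up. Floor top at z 6 mm, from y -165 to the back stop's face at +142. Walls 36 mm high, 89 mm apart inside, from y -104; before that, to y -140, they flare outwards by 0.5 rad (30 mm high). The post that carries the catch, on the +x wall at y -102 to -76, is 54 mm high.
- dock_home (a point): Where the middle of the carrier's underside lies when it is fully home against the back stop: on the dock's floor, centre line, y +72 mm in the dock's axes, 6 mm above the bench. From y +35 to +150 lips 68 mm apart overhang the bay, undersides 24 mm above the floor (4 mm over the carrier's plate), so the carrier can only be slid in, low, from the flared end.
- catch (a joint): Hinged gravity catch, rad: 0 = hanging at its stop, grows as its nose lifts, to 1.2. Pivot along dock x at y -89, z 44 mm; the arm (x 29 to 41) slopes down towards +y to the nose. A carrier sliding in meets the slope with its top edge at about y -50, lifts it to 0.2 rad with under 2 N; once its rear edge has passed the nose the catch falls by its weight and blocks the way out.
- catch_nose (a point): Foot of the catch's nose: at rest at dock x 35, y -7, z 9 mm. Lifted it swings some 6 mm forward, and drops only when the carrier is within about 3 mm of the back stop; then it lies up to 10 mm behind the carrier's rear edge.
- wrench: Wrench lying on the bench, bystander; origin at its underside.
- screwdriver: Screwdriver lying on the bench, bystander; origin at its underside.
- can: Upright can, 56 mm diameter, 150 mm tall, bystander; origin under its base.
- jar: Upright jar, 70 mm diameter, 100 mm tall, bystander; origin under its base.
- bearing: Bearing ring lying flat, 42 mm diameter, 14 mm high, bystander; origin under its centre.

How it is judged (in metres and radians):
On the way, in this order (a step that is already met when the one before it is completed fails the run):
1. the 24 mm socket stands in the carrier's well, let go (horizontal distance between socket_centre and well below 0.006 m and z of socket_centre in the frame of well below 0.016 m and angle between socket_centre's own z axis and vertical below 0.2 rad and contact force between the fingers and anything else below 0.1 N), for 0.2 s.
2. the carrier, between the walls of the dock, has the catch lifted on its edge (value of joint catch above 0.12 rad and y of carrier_centre in the frame of dock between -0.12 and 0.069 m and x of carrier_centre in the frame of dock between -0.008 and 0.008 m), for 0.1 s.
At the end, for the whole second after the job is handed in: The carrier lies flat on the dock's floor, its middle 60 to 76 mm along the dock's y and within 6 mm of its centre line, the catch is down behind it (below 0.06 rad), and the 24 mm socket stands in the well (within 6 mm of its centre, its foot at the well's floor within about 5 mm) (y of carrier_centre in the frame of dock between 0.06 and 0.076 m and x of carrier_centre in the frame of dock between -0.006 and 0.006 m and z of carrier_centre in the frame of dock below 0.056 m and angle between carrier_centre's own z axis and vertical below 0.06 rad and value of joint catch below 0.06 rad and horizontal distance between socket_centre and well below 0.006 m and z of socket_centre in the frame of well below 0.016 m and angle between socket_centre's own z axis and vertical below 0.2 rad); the robot touches nothing.
It fails at once if the gripper or arm pushes on the dock or its catch (contact force between any of the fingers, the arm and dock above 1 N).
It fails at once if the carrier is tipped more than 0.35 rad (angle between carrier_centre's own z axis and vertical above 0.35 rad).
It fails at once if a bystander is moved more than 30 mm (distance of any of big_socket_centre, wrench, screwdriver, can, jar, bearing from where it was at the start of the episode above 0.03 m).
It also fails if it takes over 61 s, if anything falls off the work surface, if the arm or the gripper's body presses on something with over 40 N, if the wrist force passes 120 N, or if a joint passes its speed limit or range.

## Working session

There is one attempt and no reset: what is moved stays moved. The work goes in short steps, Python scripts to look and compute and a tool call to move; the robot and the scene stay as the last step left them, time stands still between calls to the robot, and variables do not carry over. Pictures are saved under pics/ and viewed, and the job is handed in when it is done.

Besides the shell and the picture viewer there is one more tool, called as a command line: name --pt "numbers of a row" for each row, then --argument value for the rest. jog_arm: Moves the arm, as the interface text tells. Its arguments: {"type":"object","properties":{"commands":{"type":"array","items":{"type":"array","items":{"type":"number"}}},"fingers":{"type":"number"}},"required":["commands"]}

```bash
mkdir -p pics; python3 - <<'E'
from plant import get_obs, snapshot, hold_point_z
import cv2,pickle
print(hold_point_z if not callable(hold_point_z) else hold_point_z())
o=get_obs();print(o)
for n in("side","top","wrist"):
    s=snapshot(n);pickle.dump(s,open(f"pics/{n}0.pkl","wb"))
    cv2.imwrite(f"pics/{n}0.png",cv2.resize(s["image"][:,:,::-1],(800,600),interpolation=cv2.INTER_CUBIC))
    print(n,{k:v for k,v in s.items() if k!="image"})
E
```

```text
0.0188
{'clock': 0.0, 'joint_pos': array([-4.96702423e+01,  2.05923036e+01,  6.35520821e-01, -2.01807396e-02,
       -7.01379446e+01, -1.65071983e+01]), 'qvel': array([ 0.02240799,  0.03532501,  0.00732498, -0.07275721,  0.03572575,
       -0.00436248]), 'tau': array([-4.05343872e-04, -5.82710123e+01,  2.93040562e+01,  6.99718907e+00,
        6.58313889e-03, -1.79835492e-04]), 'tool_pos': array([ 0.27241856, -0.61705344,  0.22562599]), 'orientation': array([ 1.79903786e+02, -8.72867418e-03, -1.56184305e+02]), 'force': array([0.00415308, 0.14004573, 0.0668075 ]), 'moment': array([-0.02484788,  0.00846353, -0.02964255]), 'opening': 0.08736640245236588}
side {'fov_y': 51.9616871315961, 'cx': 248.23343360766478, 'cy': 190.0466006682627, 'rvec': array([ 2.01057885, -0.72260408,  0.44020746]), 'tvec': array([-0.35784633,  0.24623044,  0.78649789])}
top {'fov_y': 43.0287799870282, 'cx': 257.3387114560077, 'cy': 191.55112821699544, 'rvec': array([ 2.15287312, -2.18539902,  0.08376362]), 'tvec': array([0.05542036, 0.52754188, 1.625607  ])}
wrist {'fov_y': 65.70646984690485, 'cx': 256.9083769206959, 'cy': 194.2755959648305, 'mount': array([[-4.81554885e-04, -9.64923045e-01, -2.62532445e-01,
         7.05769942e-02],
       [ 9.99999870e-01, -5.08499136e-04,  3.46917618e-05,
         9.59996597e-04],
       [-1.66972402e-04, -2.62532394e-01,  9.64923165e-01,
        -1.59062045e-01],
       [ 0.00000000e+00,  0.00000000e+00,  0.00000000e+00,
         1.00000000e+00]])}
```

View pics/top0.png

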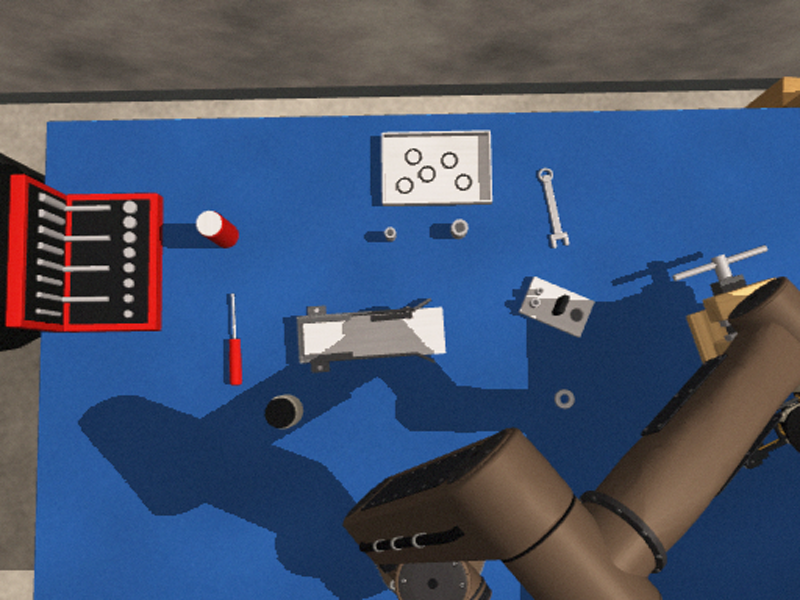

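View pics/side0.png

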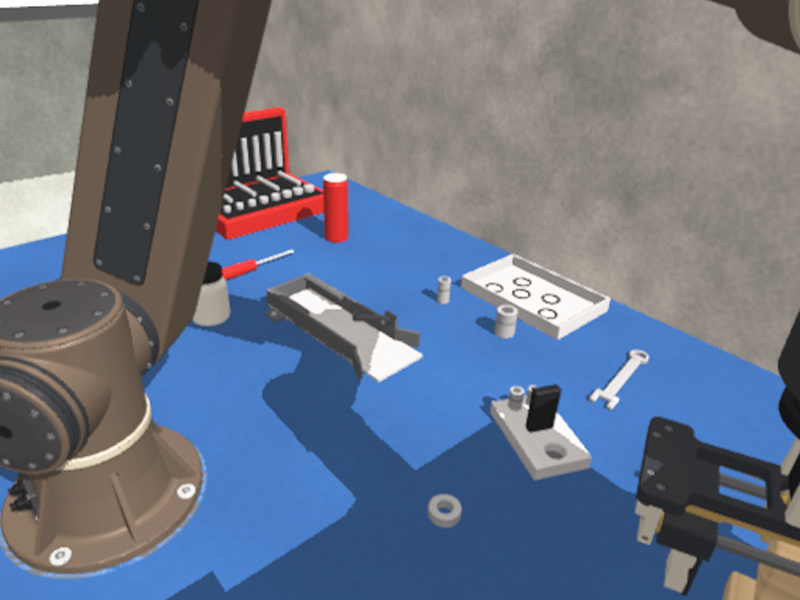

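View pics/wrist0.png

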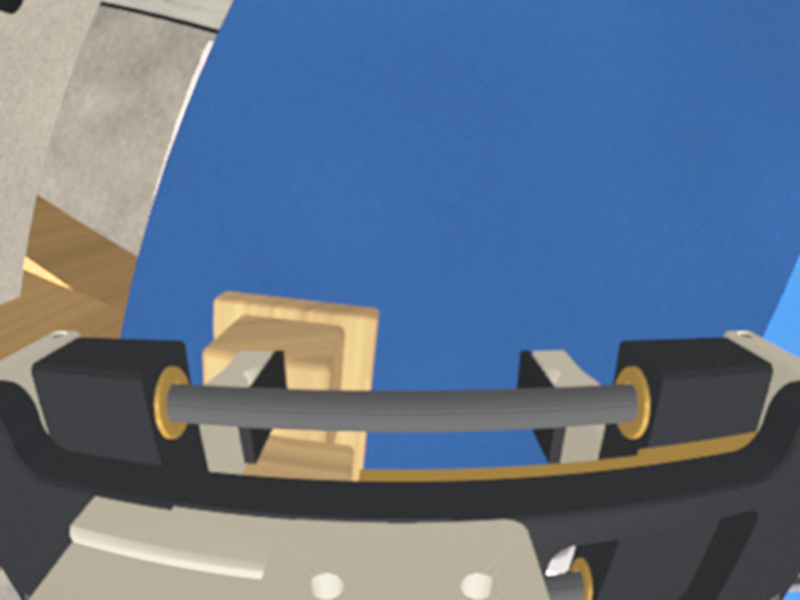

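The top view shows the small socket at about (390,234) and the big one at (459,228). The carrier is at (557,306) with its well at (577,315), and the dock is at (370,335) with its flared end on the right. Next I'll enlarge crops.

```bash
cat > h.py <<'E'
import numpy as np,cv2,pickle
from scipy.spatial.transform import Rotation as R
def load(n): return pickle.load(open(f"pics/{n}.pkl","rb"))
def K(s):
    f=192/np.tan(np.radians(s["fov_y"]/2)); return np.array([[f,0,s["cx"]],[0,f,s["cy"]],[0,0,1]])
def ray(s,u,v,T=None):
    if "rvec" in s:
        Rm=cv2.Rodrigues(s["rvec"])[0]; d=Rm.T@np.linalg.inv(K(s))@np.array([u,v,1.]); c=-Rm.T@s["tvec"]; return c,d
    f=K(s)[0,0]; x=u-s["cx"];y=v-s["cy"];r=np.hypot(x,y);th=r/f
    d=np.array([np.sin(th)*x/max(r,1e-9),np.sin(th)*y/max(r,1e-9),np.cos(th)])
    M=T@s["mount"]; return M[:3,3],M[:3,:3]@d
def atz(s,u,v,z,T=None):
    c,d=ray(s,u,v,T); return c+d*(z-c[2])/d[2]
def proj(s,p,T=None):
    p=np.asarray(p,float)
    if "rvec" in s: return cv2.projectPoints(p.reshape(1,3),s["rvec"],s["tvec"],K(s),None)[0].ravel()
    M=np.linalg.inv(T@s["mount"]); q=M[:3,:3]@p+M[:3,3]
    th=np.arctan2(np.hypot(q[0],q[1]),q[2]); r=K(s)[0,0]*th; a=np.arctan2(q[1],q[0]); return np.array([s["cx"]+r*np.cos(a),s["cy"]+r*np.sin(a)])
def tool(o):
    T=np.eye(4);T[:3,:3]=R.from_euler("xyz",o["orientation"],degrees=True).as_matrix();T[:3,3]=o["tool_pos"];return T
def crop(s,u0,v0,w,h,k,name):
    im=s["image"][v0:v0+h,u0:u0+w,::-1]; im=cv2.resize(im,None,fx=k,fy=k,interpolation=cv2.INTER_CUBIC)
    for i in range(0,w,10):
        cv2.line(im,(i*k,0),(i*k,4 if i%50 else 10),(0,255,255),1)
        if i%20==0: cv2.putText(im,str(u0+i),(i*k,20),0,.35,(0,255,255),1)
    for i in range(0,h,10):
        cv2.line(im,(0,i*k),(6,i*k),(0,255,255),1); 
        if i%20==0: cv2.putText(im,str(v0+i),(8,i*k+4),0,.35,(0,255,255),1)
    cv2.imwrite(f"pics/{name}.png",im)
def mline(p,q): # closest points of two rays
    (c1,d1),(c2,d2)=p,q
    A=np.stack([d1,-d2],1);t=np.linalg.lstsq(A,c2-c1,rcond=None)[0];a=c1+d1*t[0];b=c2+d2*t[1];return (a+b)/2,np.linalg.norm(a-b)
E
python3 - <<'E'
from h import *
s=load("top0")
crop(s,180,180,110,65,7,"t_dock"); crop(s,320,170,70,50,11,"t_car"); crop(s,225,130,90,30,8,"t_sock")
s=load("side0")
crop(s,165,170,110,80,7,"s_dock"); crop(s,305,240,80,70,9,"s_car"); crop(s,270,170,70,50,11,"s_sock")
E
```

```text
(no output)
```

View pics/t_dock.png

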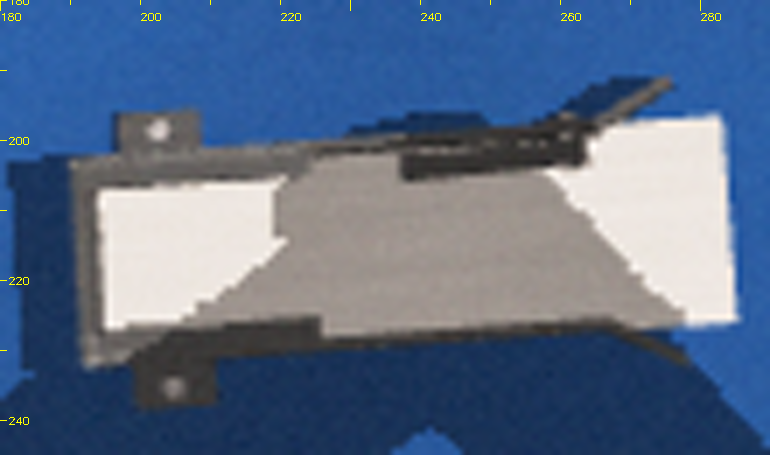

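View pics/t_car.png

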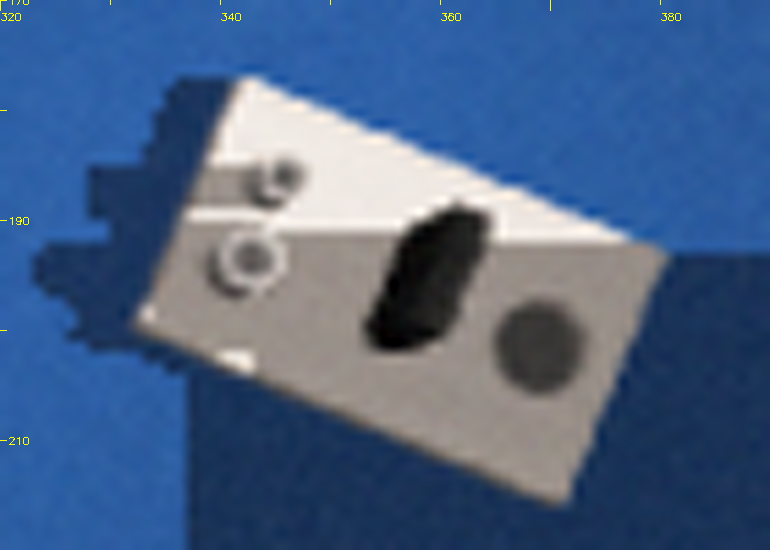

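View pics/t_sock.png

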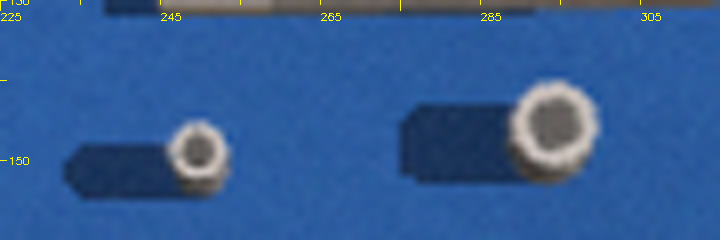

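View pics/s_dock.png

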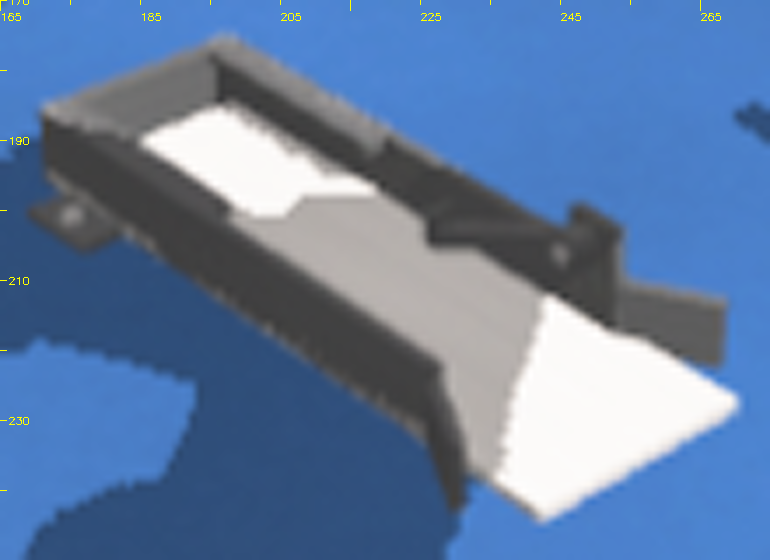

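View pics/s_car.png

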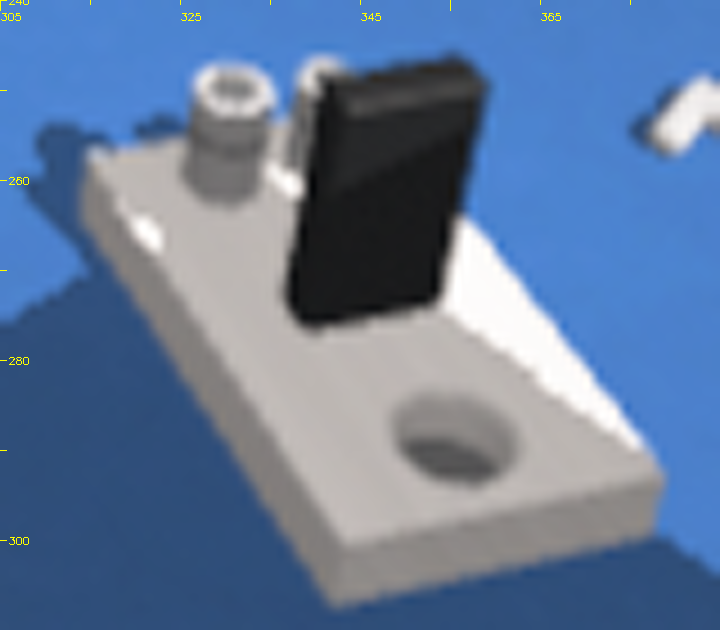

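View pics/s_sock.png

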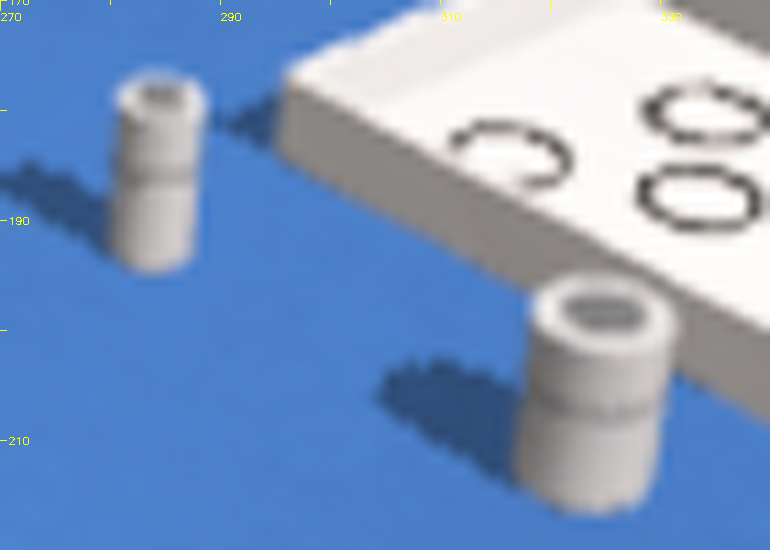

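```bash
cat >> h.py <<'E'
def cp(u0,v0,k,x,y): return u0+x/k-.5+.5/k, v0+y/k-.5+.5/k
def fit(obs,x0,free=3):
    from scipy.optimize import least_squares
    # obs: (cam,T,(u,v),local point); pose x,y,yaw(rad)
    def f(q):
        c,s_=np.cos(q[2]),np.sin(q[2]);r=[]
        for s,T,uv,p in obs:
            w=[q[0]+c*p[0]-s_*p[1],q[1]+s_*p[0]+c*p[1],p[2]]; r.extend(proj(s,w,T)-uv)
        return np.array(r)
    q=least_squares(f,x0); return q.x,f(q.x).reshape(-1,2)
E
python3 - <<'E'
from h import *
np.set_printoptions(precision=4,suppress=True)
t=load("top0");s=load("side0")
tc=lambda x,y:cp(320,170,11,x,y); sc=lambda x,y:cp(305,240,9,x,y)
a,b=.042,.07
T=[(t,None,tc(*u),p) for u,p in [((243,78),(a,b,.02)),((668,250),(a,-b,.02)),((566,498),(-a,-b,.02)),((137,320),(-a,b,.02)),((540,347),(0,-.046,.02))]]
S=[(s,None,sc(*u),p) for u,p in [((662,480),(a,-b,.02)),((343,548),(-a,-b,.02)),((90,152),(-a,b,.02)),((335,605),(-a,-b,0)),((655,537),(a,-b,0)),((457,438),(0,-.046,.02))]]
for o in (T,S,T+S):
    q,r=fit(o,[.6,-.3,-.4]); print(q,np.degrees(q[2]));print(r.round(1).tolist())
td=lambda x,y:cp(180,180,7,x,y); sd=lambda x,y:cp(165,170,7,x,y)
for n,u,z in [("ent+x",(720,116),.006),("ent-x",(738,322),.006),("lip+x back",(97,188),.036),("lip-x back",(104,328),.036),("lip-x front",(320,318),.036),("back+x out",(72,160),.036),("back-x out",(88,365),.036)]:
    print(n,atz(t,*td(*u),z))
print("side ent",atz(s,*sd(738,403),.006),atz(s,*sd(542,520),.006))
print("small top",atz(t,*cp(225,130,8,198,150),.05),atz(s,*cp(270,170,11,161,95),.05))
print("big top",atz(t,*cp(225,130,8,553,124),.05),atz(s,*cp(270,170,11,604,313),.05))
print("small",mline(ray(t,*cp(225,130,8,198,150)),ray(s,*cp(270,170,11,161,95))))
E
```

```text
[ 0.5097 -0.2866 -0.416 ] -23.832344209783876
[[-0.0, -0.4], [-0.2, -0.0], [-0.2, 0.3], [0.3, 0.3], [0.2, -0.2]]
[ 0.5053 -0.2884 -0.4258] -24.398085316665032
[[0.8, -0.4], [0.0, -0.3], [-0.0, 0.3], [-0.5, 0.3], [-0.3, 0.2], [-0.1, -0.1]]
[ 0.5071 -0.2877 -0.426 ] -24.410211049181427
[[0.5, 0.2], [0.2, 1.0], [-0.1, 1.2], [0.6, 0.8], [0.5, 0.7], [0.9, -1.0], [0.3, -1.0], [0.2, -0.2], [-0.2, -0.4], [-0.1, -0.5], [0.1, -0.7]]
ent+x [ 0.5128 -0.0378  0.006 ]
ent-x [ 0.4123 -0.0447  0.006 ]
lip+x back [0.4804 0.2628 0.036 ]
lip-x back [0.4133 0.2596 0.036 ]
lip-x front [0.4166 0.1562 0.036 ]
back+x out [0.4941 0.2748 0.036 ]
back-x out [0.3958 0.2673 0.036 ]
side ent [ 0.508  -0.0427  0.006 ] [ 0.4054 -0.0508  0.006 ]
small top [0.6723 0.0721 0.05  ] [0.6686 0.0705 0.05  ]
big top [ 0.6809 -0.0772  0.05  ] [ 0.6765 -0.0797  0.05  ]
small (array([0.6721, 0.0727, 0.0479]), np.float64(0.0016068788538798275))
```

jog_arm --pt "20 25 8 4.2" --pt "20 25 8 4.2" --pt "20 25 8 4.2" --pt "20 25 8 4.2" --pt "20 25 8 4.2" --pt "20 25 8 4.2" --pt "20 25 8 4.2" --pt "20 25 8 4.2" --pt "20 25 8 4.2" --pt "20 25 8 4.2" --fingers 50

```text
clock: 0.98
tool_pos: [0.4732, -0.366, 0.3068]
orientation: [180.0, 0.0, -114.0]
force: [0.4, -0.2, -0.6]
opening: 0.0499
```

```bash
cat > w.py <<'E'
import sys
from plant import get_obs, snapshot
from h import *
n=sys.argv[1]
o=get_obs();s=snapshot("wrist");s["T"]=tool(o);pickle.dump(s,open(f"pics/{n}.pkl","wb"))
crop(s,0,0,512,384,1,n); cv2.imwrite(f"pics/{n}.png",cv2.resize(s["image"][:,:,::-1],(800,600),interpolation=cv2.INTER_CUBIC))
print(o["clock"],o["tool_pos"],o["orientation"],o["joint_pos"],np.abs(o["qvel"]).max())
E
python3 w.py w1
```

```text
0.9833 [ 0.47324325 -0.36595163  0.3068434 ] [ 1.79985559e+02  8.35151161e-03 -1.13966153e+02] [-1.90206530e+01  1.10272638e+01 -1.98396399e+00 -9.81683528e-03
 -7.70024393e+01 -4.94328976e+00] 36.91932076929387
```

View pics/w1.png

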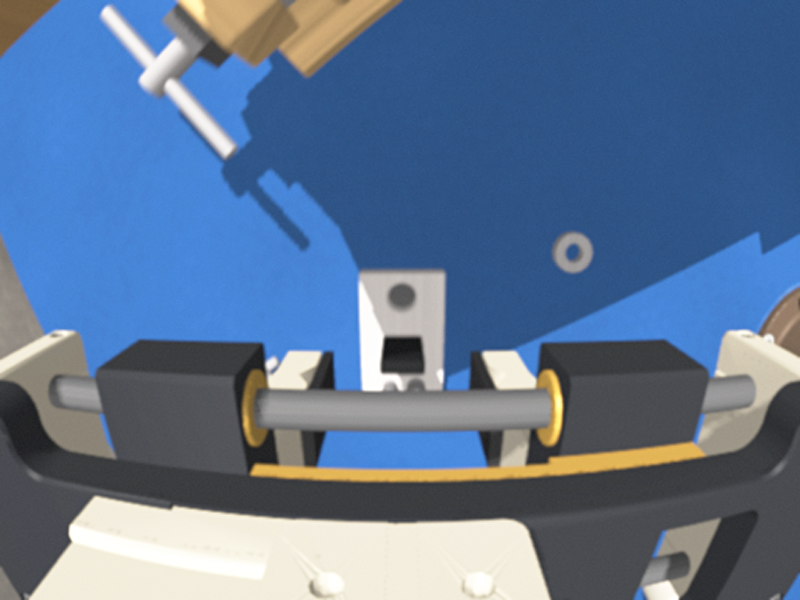

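jog_arm --pt "11 25 0 0" --pt "11 25 0 0" --pt "11 25 0 0" --pt "11 25 0 0" --pt "11 25 0 0" --pt "11 25 0 0" --pt "0 0 0 0" --pt "0 0 0 0" --pt "0 0 0 0" --pt "0 0 0 0"

```text
clock: 1.87
tool_pos: [0.5383, -0.218, 0.3065]
orientation: [180.0, -0.0, -114.2]
force: [-0.1, -0.3, -0.0]
opening: 0.0499
```

```bash
python3 w.py w2
```

```text
1.8667 [ 0.53829106 -0.2180291   0.30646237] [ 1.79984923e+02 -1.05505052e-02 -1.14210663e+02] [-2.76289804e+00  9.32087829e+00 -4.14642451e+00  4.42826160e-03
 -7.65505883e+01 -2.14487967e+01] 0.5672537829111732
```

View pics/w2.png

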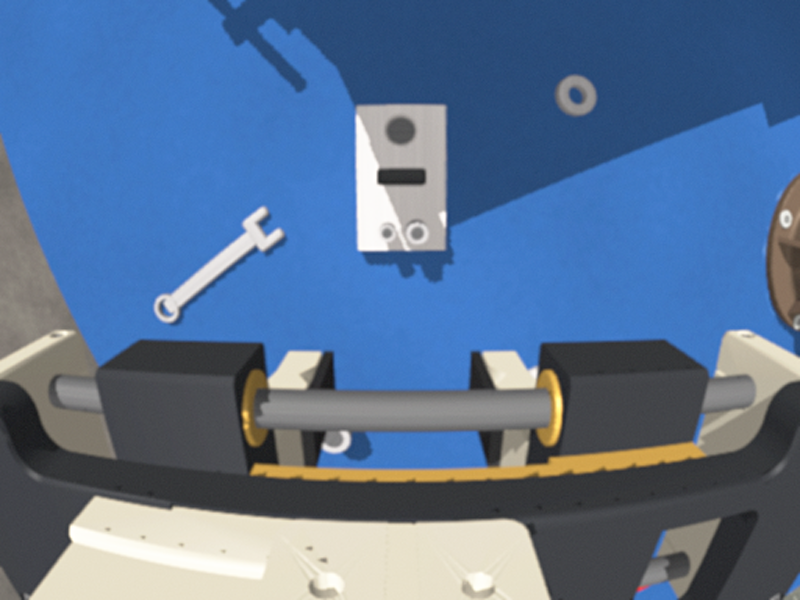

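The carrier is upright in the wrist view, with the plate at x 356–446, y 105–250 and the well at (400,130). I'll crop that and move on to look at the dock.

```bash
python3 - <<'E'
from h import *
crop(load("w2"),220,60,75,110,7,"w2c")
E
```

```text
(no output)
```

View pics/w2c.png

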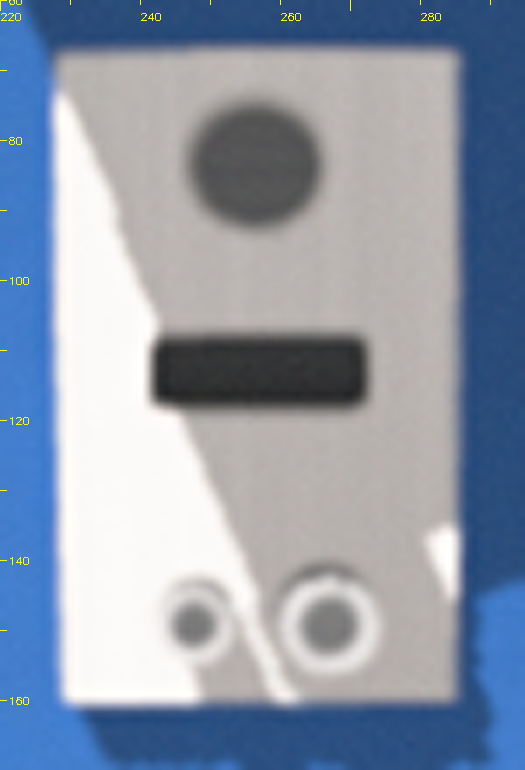

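jog_arm --pt "-8 41 0 0" --pt "-8 41 0 0" --pt "-8 41 0 0" --pt "-8 41 0 0" --pt "-8 41 0 0" --pt "-8 41 0 0" --pt "-8 41 0 0" --pt "-8 41 0 0" --pt "-8 41 0 0" --pt "-8 41 0 0"

```text
clock: 2.75
tool_pos: [0.4582, 0.1925, 0.307]
orientation: [-180.0, 0.1, -114.2]
force: [1.0, 0.1, -0.9]
opening: 0.0501
```

jog_arm --pt "0 20 0 0" --pt "0 0 0 0" --pt "0 0 0 0" --pt "0 0 0 0" --pt "0 0 0 0" --pt "0 0 0 0" --pt "0 0 0 0" --pt "0 0 0 0" --pt "0 0 0 0" --pt "0 0 0 0"

```text
clock: 3.58
tool_pos: [0.4589, 0.2112, 0.3066]
orientation: [180.0, 0.0, -114.2]
force: [-0.5, 0.5, 1.0]
opening: 0.0498
```

```bash
python3 w.py w3
```

```text
3.5833 [0.45888309 0.21121313 0.3065958 ] [ 1.79999554e+02  5.10149076e-03 -1.14203578e+02] [ 4.70278943e+01  1.74494068e+00 -1.26786269e+01 -2.13124271e-03
 -7.55717458e+01 -7.12309413e+01] 0.12417650662600345
```

View pics/w3.png

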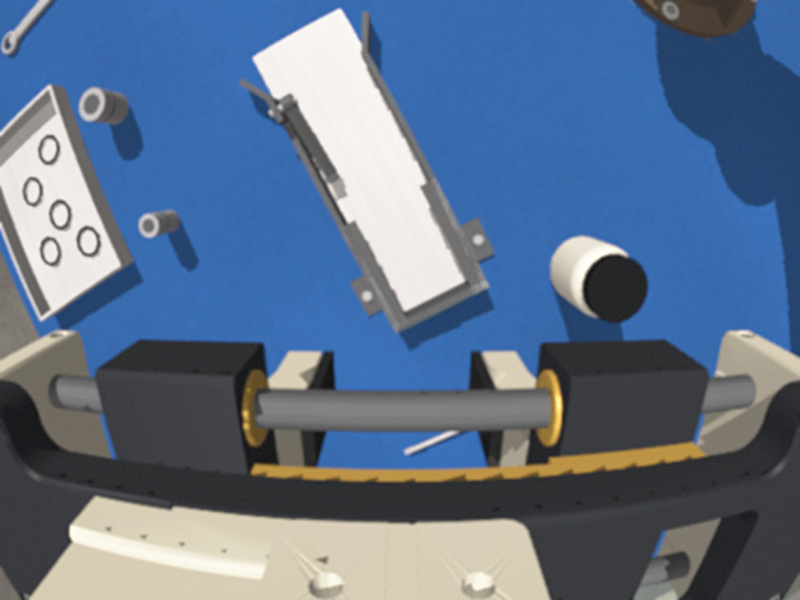

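The dock runs diagonally. Its entry floor corners are near (253,58) and (342,10), the back stop is near (440,305), and the small socket is at (150,224).

```bash
python3 - <<'E'
from h import *
crop(load("w3"),150,0,110,75,7,"w3a");crop(load("w3"),200,110,115,105,6,"w3b");crop(load("w3"),45,45,80,115,5,"w3s")
E
```

```text
(no output)
```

View pics/w3a.png

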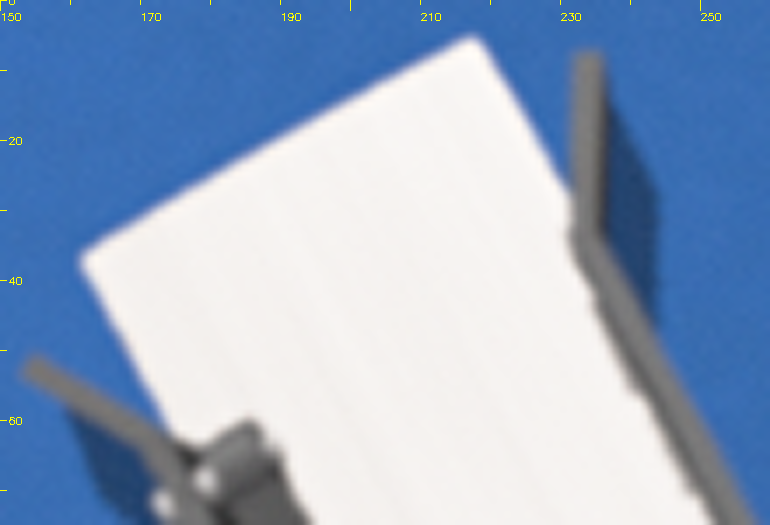

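View pics/w3b.png

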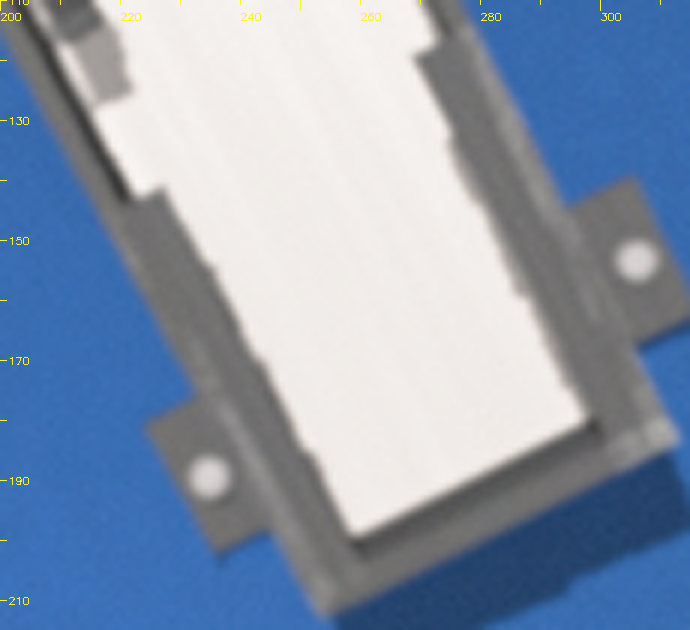

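View pics/w3s.png

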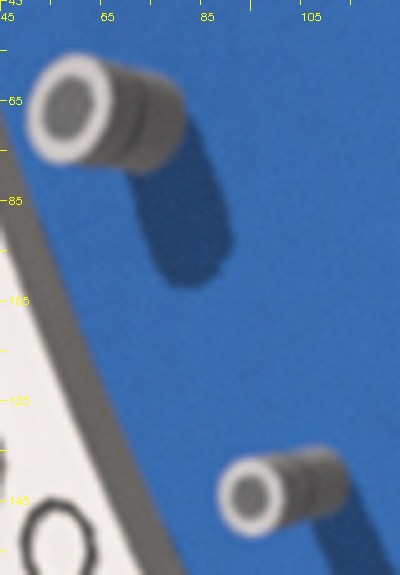

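```bash
python3 - <<'E'
from h import *
np.set_printoptions(precision=4,suppress=True)
w=load("w2");T=w["T"];c=lambda x,y:cp(220,60,7,x,y);a,b=.042,.07
O=[(w,T,c(*u),p) for u,p in [((53,49),(a,-b,.02)),((458,49),(-a,-b,.02)),((62,700),(a,b,.02)),((457,700),(-a,b,.02)),((255,163),(0,-.046,.02)),
  ((152,335),(.02,-.007,.092)),((367,335),(-.02,-.007,.092)),((152,407),(.02,.007,.092)),((367,407),(-.02,.007,.092))]]
for o in (O[:5],O[5:],O):
    q,r=fit(o,[.51,-.29,-.42]);print("car",q,np.degrees(q[2]));print(r.round(1).tolist())
w=load("w3");T=w["T"];A=lambda x,y:cp(150,0,7,x,y);B=lambda x,y:cp(200,110,6,x,y)
e1=atz(w,*A(80,258),.006,T);e2=atz(w,*A(472,36),.006,T);print("entry",e1,e2,np.linalg.norm(e1-e2),np.degrees(np.arctan2(*(e1-e2)[1::-1])))
l1=atz(w,*B(165,188),.036,T);l2=atz(w,*B(415,55),.036,T);print("lips",l1,l2,np.linalg.norm(l1-l2))
f=atz(w,*B(472,478),.006,T);print("back mid",f)
W=np.linalg.norm(e1-e2)/2
O=[(w,T,A(80,258),(W,-.165,.006)),(w,T,A(472,36),(-W,-.165,.006)),(w,T,B(165,188),(.034,.035,.036)),(w,T,B(415,55),(-.034,.035,.036))]
q,r=fit(O,[.45,.12,.07]);print("dock",q,np.degrees(q[2]));print(r.round(1).tolist())
R2=lambda p:np.array([q[0]+np.cos(q[2])*p[0]-np.sin(q[2])*p[1],q[1]+np.sin(q[2])*p[0]+np.cos(q[2])*p[1]])
print("back pt local",np.array([[np.cos(q[2]),np.sin(q[2])],[-np.sin(q[2]),np.cos(q[2])]])@(f[:2]-q[:2]))
S=lambda x,y:cp(45,45,5,x,y)
print("small",atz(w,*S(251,497),.05,T),"big",atz(w,*S(70,108),.05,T))
E
```

```text
car [ 0.5082 -0.2851 -0.4184] -23.970023922704435
[[0.5, 0.6], [-0.5, 0.3], [0.4, -0.0], [-0.6, -0.3], [0.2, -0.5]]
car [ 0.5077 -0.2848 -0.4232] -24.247245621585197
[[-0.8, -0.4], [0.8, -0.4], [-0.7, 0.4], [0.7, 0.4]]
car [ 0.508  -0.285  -0.4182] -23.961231693178537
[[0.7, 0.6], [-0.3, 0.3], [0.6, -0.0], [-0.4, -0.3], [0.4, -0.5], [-1.0, -0.4], [0.5, -0.5], [-0.9, 0.5], [0.5, 0.3]]
entry [ 0.5131 -0.0366  0.006 ] [ 0.4119 -0.043   0.006 ] 0.10132260171232053 3.6266087242818514
lips [0.4841 0.1637 0.036 ] [0.4161 0.1592 0.036 ] 0.06805936667157145
back mid [0.4464 0.2682 0.006 ]
dock [0.4523 0.1259 0.0619] 3.548114453028607
[[0.2, 0.5], [0.3, 0.5], [-0.2, -0.5], [-0.2, -0.3]]
back pt local [0.0029 0.1424]
small [0.6719 0.0742 0.05  ] big [ 0.68   -0.0758  0.05  ]
```

jog_arm --pt "34 -5 0 0" --pt "34 -5 0 0" --pt "34 -5 0 0" --pt "34 -5 0 0" --pt "34 -5 0 0" --pt "34 -5 0 0" --pt "34 -5 0 0" --pt "20 -3 0 0" --pt "0 0 0 0" --pt "0 0 0 0"

```text
clock: 4.47
tool_pos: [0.7175, 0.173, 0.3045]
orientation: [179.9, -0.1, -114.3]
force: [0.1, 0.1, -0.1]
opening: 0.0501
```

jog_arm --pt "0 0 0 0" --pt "0 0 0 0" --pt "0 0 0 0" --pt "0 0 0 0" --pt "0 0 0 0" --pt "0 0 0 0" --pt "0 0 0 0" --pt "0 0 0 0" --pt "0 0 0 0" --pt "0 0 0 0"

```text
clock: 5.3
tool_pos: [0.7168, 0.1735, 0.3065]
orientation: [180.0, -0.0, -114.2]
force: [0.1, -0.3, -0.1]
opening: 0.05
```

```bash
python3 w.py w4; python3 - <<'E'
from h import *
w=load("w4");u,v=proj(w,[.672,.073,.05],w["T"]);print(u,v)
crop(w,int(u)-30,max(0,int(v)-25),60,60,9,"w4c");print(int(u)-30,int(v)-25)
E
```

```text
5.3 [0.71683276 0.17347118 0.30648683] [ 1.79996676e+02 -4.20699050e-03 -1.14175846e+02] [ 2.86773845e+01  2.48189002e+01  1.73443881e+01 -1.10304286e-04
 -8.25308487e+01 -5.28532162e+01] 0.10896211933503368
256.1721805227453 86.69376807941877
226 61
```

View pics/w4c.png

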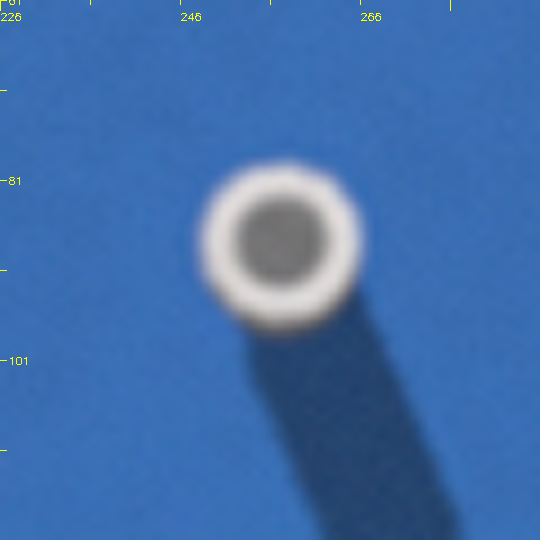

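```bash
python3 - <<'E'
from h import *
w=load("w4");p=atz(w,*cp(226,61,9,281,242),.05,w["T"]);print(p)
d=p-w["T"][:3,3];print("move mm",d*1000)
w2=load("w2");c=lambda x,y:cp(220,60,7,x,y)
print("well by w2",atz(w2,*c(255,163),.02,w2["T"]), .508+.046*np.sin(np.radians(-24)),-.285-.046*np.cos(np.radians(24)))
E
```

```text
[0.67167539 0.07430701 0.05      ]
move mm [ -45.15736848  -99.16416106 -256.48682733]
well by w2 [ 0.49005667 -0.32655308  0.02      ] 0.4892901144185132 -0.32702309105155963
```

jog_arm --pt "-6 -13 -23 0" --pt "-6 -13 -23 0" --pt "-6 -13 -23 0" --pt "-6 -13 -23 0" --pt "-6 -13 -23 0" --pt "-6 -13 -23 0" --pt "-5 -12 -23 0" --pt "-4 -9 -23 0" --pt "0 0 -12 0" --pt "0 0 0 0"

```text
clock: 6.18
tool_pos: [0.6701, 0.0737, 0.1075]
orientation: [179.8, -0.2, -114.2]
force: [0.3, 0.1, -0.1]
opening: 0.0498
```

jog_arm --pt "0 0 -14 0" --pt "0 0 -14 0" --pt "0 0 -14 0" --pt "0 0 -14 0" --pt "0 0 -14 0" --pt "0 0 -10 0" --pt "0 0 -5 0" --pt "0 0 0 0" --pt "0 0 0 0" --pt "0 0 0 0"

```text
clock: 7.02
tool_pos: [0.6726, 0.0748, 0.0267]
orientation: [-179.9, 0.1, -114.2]
force: [0.5, 0.4, 1.0]
opening: 0.0496
```

jog_arm --pt "0 0 0 0" --pt "0 0 0 0" --pt "0 0 0 0" --pt "0 0 0 0" --pt "0 0 0 0" --pt "0 0 0 0" --pt "0 0 0 0" --pt "0 0 0 0" --pt "0 0 0 0" --pt "0 0 0 0" --fingers 10

```text
clock: 7.85
tool_pos: [0.6719, 0.0745, 0.0257]
orientation: [-180.0, 0.0, -114.2]
force: [-0.9, -1.2, 2.4]
opening: 0.0234
```

jog_arm --pt "0 0 30 0" --pt "0 0 35 0" --pt "0 0 35 0" --pt "-10 -25 20 0" --pt "-18 -40 0 0" --pt "-18 -40 0 0" --pt "-18 -40 0 0" --pt "-18 -40 0 0" --pt "-18 -40 0 0" --pt "-18 -40 0 0"

```text
clock: 8.68
tool_pos: [0.5579, -0.1799, 0.1454]
orientation: [180.0, 0.0, -114.2]
force: [1.5, -0.6, -0.1]
opening: 0.0227
```

jog_arm --pt "-18 -40 0 0" --pt "-18 -40 0 0" --pt "-18 -40 0 0" --pt "-10 -16 0 0" --pt "0 0 0 0" --pt "0 0 0 0" --pt "0 0 0 0" --pt "0 0 0 0" --pt "0 0 0 0" --pt "0 0 0 0"

```text
clock: 9.52
tool_pos: [0.4984, -0.3076, 0.1455]
orientation: [180.0, 0.0, -114.1]
force: [-0.4, 0.3, -1.1]
opening: 0.0235
```

```bash
python3 w.py w5;python3 - <<'E'
from plant import snapshot
from h import *
s=snapshot("side");pickle.dump(s,open("pics/side5.pkl","wb"));crop(s,290,190,100,110,7,"s5")
E
```

```text
9.5167 [ 0.49843769 -0.3076428   0.14551438] [ 1.79997200e+02  2.85856855e-03 -1.14092030e+02] [-1.25715459e+01  1.59593239e+01 -1.72105025e+01 -4.01417678e-03
 -5.68323462e+01 -1.15182878e+01] 0.24643410595422846
```

View pics/w5.png

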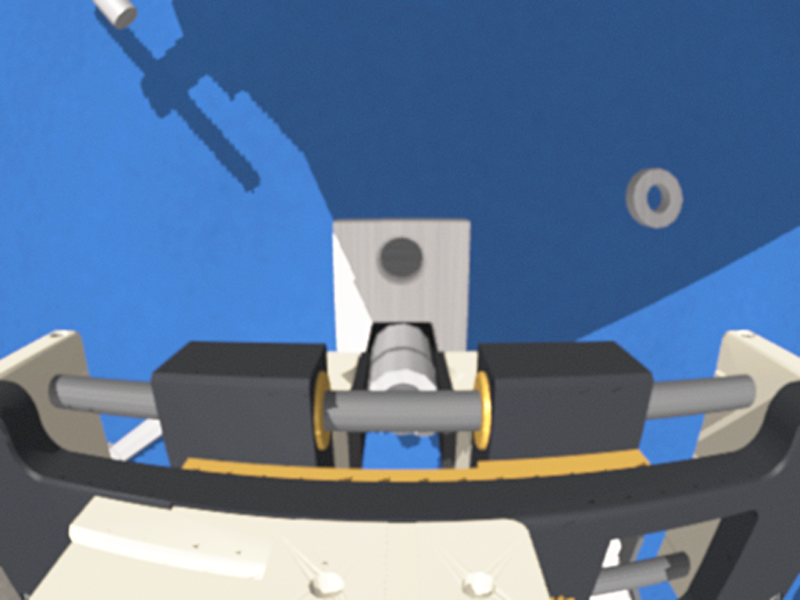

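View pics/s5.png

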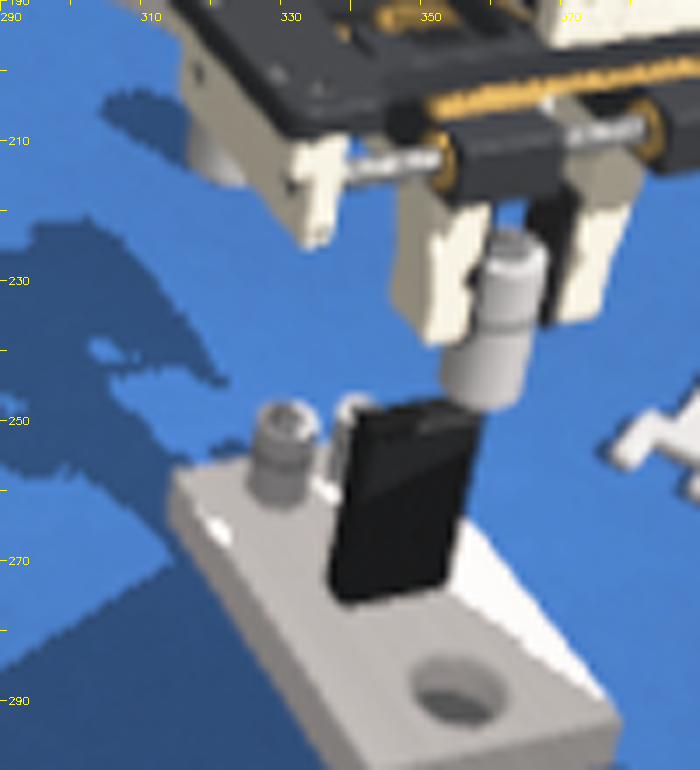

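```bash
python3 - <<'E'
from h import *
crop(load("w5"),205,130,105,80,7,"w5c")
E
```

View pics/w5c.png

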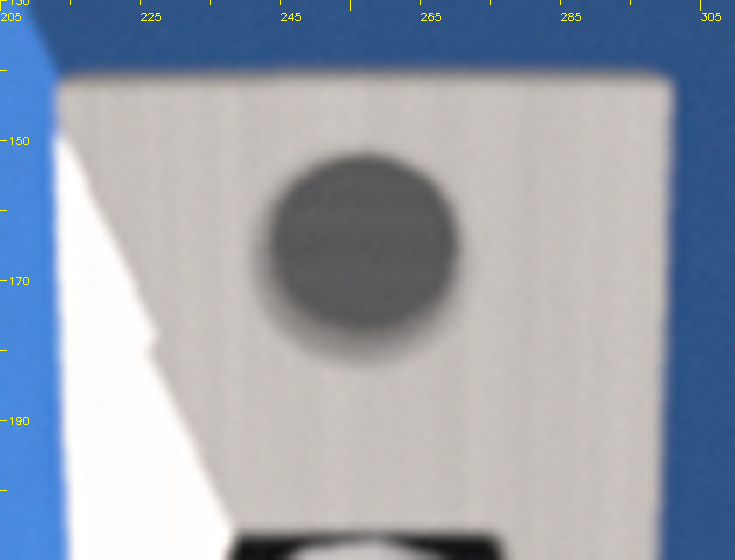

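```bash
python3 - <<'E'
from h import *
w=load("w5");T=w["T"];c=lambda x,y:cp(205,130,7,x,y)
p=atz(w,*c(357,259),.02,T);print(p)
e=[atz(w,*c(*u),.02,T) for u in((57,78),(672,78))];m=(e[0]+e[1])/2;d=e[0]-e[1];a=np.arctan2(d[1],d[0]);print(np.degrees(a),np.linalg.norm(d))
print("well from edge",m+.024*np.array([-np.sin(a),np.cos(a),0]))
print("diams",[np.linalg.norm(atz(w,*c(*i),.02,T)-atz(w,*c(*j),.02,T)) for i,j in (((250,259),(465,259)),((357,152),(357,367)))])
print("move",(p-T[:3,3])*1000)
E
```

```text
[ 0.49065266 -0.32642234  0.02      ]
-24.125165147484296 0.08454010696968059
well from edge [ 0.48907146 -0.32742194  0.02      ]
diams [np.float64(0.029824018026191643), np.float64(0.03032239884719836)]
move [  -7.78502731  -18.77954179 -125.51438348]
```

jog_arm --pt "-8.5 -19 0 0" --pt "0 0 -16 0" --pt "0 0 -16 0" --pt "0 0 -16 0" --pt "0 0 -16 0" --pt "0 0 -16 0" --pt "0 0 -10 0" --pt "0 0 -4 0" --pt "0 0 0 0" --pt "0 0 0 0"

```text
clock: 10.45
tool_pos: [0.4899, -0.3276, 0.052]
orientation: [-180.0, -0.0, -114.2]
force: [-0.3, -0.1, -0.9]
opening: 0.0233
```

```bash
python3 - <<'E'
from plant import snapshot,get_obs
from h import *
o=get_obs();print(o["tool_pos"],o["force"])
s=snapshot("side");pickle.dump(s,open("pics/side6.pkl","wb"));crop(s,300,210,90,85,8,"s6")
E
python3 w.py w6
```

```text
[ 0.48988605 -0.32758063  0.05200535] [-0.31944103 -0.14824161 -0.94089871]
10.5 [ 0.49012345 -0.32770722  0.05240292] [-1.79929087e+02 -3.81647223e-03 -1.14156237e+02] [-1.47726564e+01  2.21607574e+01 -2.24477286e+01  2.15551626e-02
 -4.53221742e+01 -9.39872453e+00] 0.4718463370456361
```

View pics/s6.png

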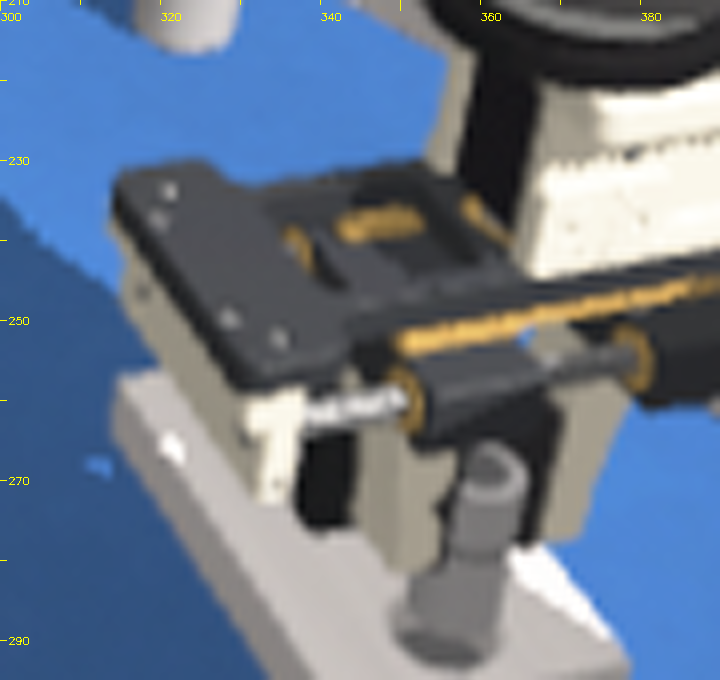

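View pics/w6.png

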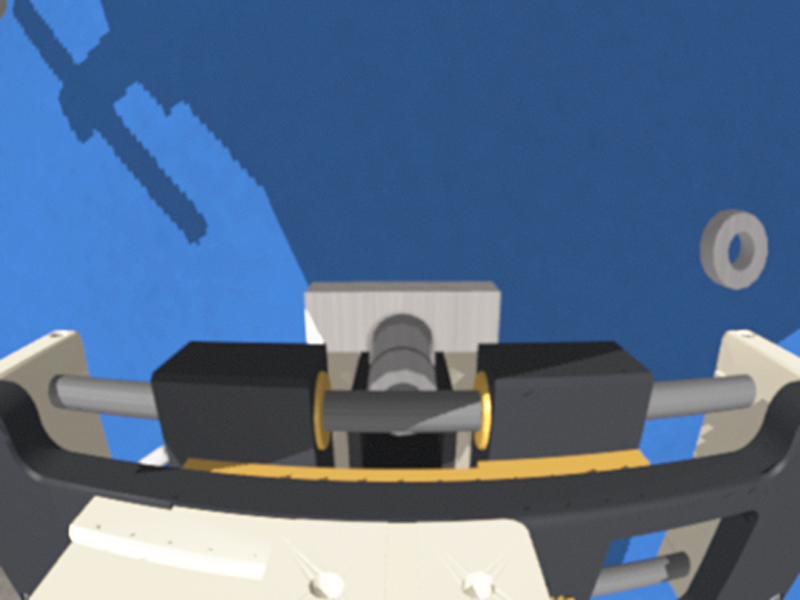

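```bash
python3 - <<'E'
from h import *
crop(load("w6"),225,175,65,60,11,"w6c")
E
```

```text
(no output)
```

View pics/w6c.png

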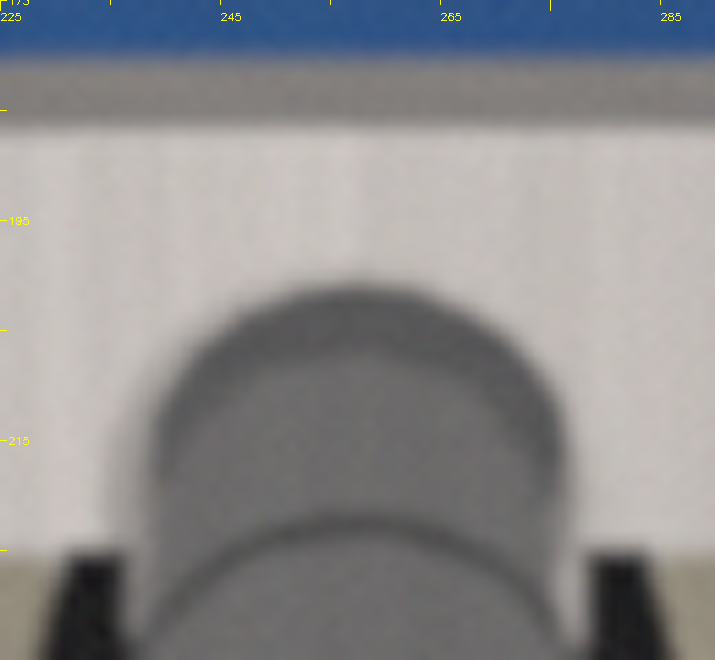

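```bash
python3 - <<'E'
from h import *
w=load("w6");T=w["T"];c=lambda x,y:cp(225,175,11,x,y)
Ti=np.linalg.inv(T)
def loc(p): return (Ti@np.r_[p,1])[:3]*1000
print("well front",loc(atz(w,*c(360,287),.02,T)),"foot front",loc(atz(w,*c(360,352),.0266,T)),"edge",loc(atz(w,*c(360,128),.02,T)),"bottom edge",loc(atz(w,*c(360,55),.0,T)))
E
```

```text
well front [13.37957727  0.99118641 32.40260755] foot front [11.30939716  0.98445512 25.80247292] edge [23.36348057  0.99281942 32.40327056] bottom edge [23.47558982  1.01267636 52.40326882]
```

jog_arm --pt "0 0 -4 0" --pt "0 0 -4 0" --pt "0 0 -4 0" --pt "0 0 -4 0" --pt "0 0 -3 0" --pt "0 0 0 0" --pt "0 0 0 0" --pt "0 0 0 0" --pt "0 0 0 0" --pt "0 0 0 0"

```text
clock: 11.38
tool_pos: [0.4895, -0.3275, 0.0326]
orientation: [-180.0, 0.0, -114.2]
force: [0.2, -0.3, -0.7]
opening: 0.0235
```

Force is low and z is as expected, so I'll release.

jog_arm --pt "0 0 0 0" --pt "0 0 0 0" --pt "0 0 0 0" --pt "0 0 0 0" --pt "0 0 0 0" --pt "0 0 0 0" --pt "0 0 0 0" --pt "0 0 0 0" --pt "0 0 0 0" --pt "0 0 0 0" --fingers 42

```text
clock: 12.22
tool_pos: [0.4894, -0.3275, 0.0325]
orientation: [180.0, -0.0, -114.2]
force: [0.5, -0.1, -0.1]
opening: 0.042
```

jog_arm --pt "0 0 12 0" --pt "0 0 16 0" --pt "0 0 20 0" --pt "0 0 25 0" --pt "0 0 25 7" --pt "0 0 25 7" --pt "0 0 0 7" --pt "0 0 0 7" --pt "0 0 0 7" --pt "0 0 0 7"

```text
clock: 13.05
tool_pos: [0.4894, -0.3274, 0.1558]
orientation: [-180.0, -0.0, -71.8]
force: [-0.7, 0.2, -0.5]
opening: 0.042
```

```bash
python3 - <<'E'
from plant import snapshot,get_obs
from h import *
o=get_obs();print(o["tool_pos"],o["orientation"],o["joint_pos"])
s=snapshot("side");pickle.dump(s,open("pics/side7.pkl","wb"));crop(s,300,230,90,80,8,"s7")
E
```

```text
[ 0.48939033 -0.32740276  0.15580293] [-1.79977004e+02 -7.10959886e-03 -7.18295430e+01] [-1.47764456e+01  1.56694765e+01 -1.61130023e+01 -7.69605480e-03
 -5.81943572e+01  3.29509589e+01]
```

View pics/s7.png

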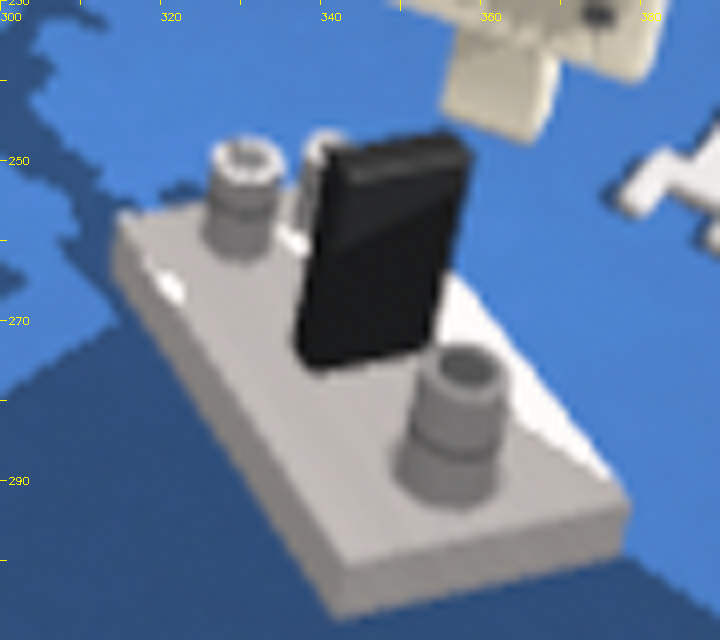

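jog_arm --pt "2.5 6 0 6.8" --pt "2.5 6 0 6.8" --pt "2.5 6 0 6.8" --pt "2.5 6 0 6.8" --pt "2.5 6 0 6.8" --pt "2.5 6 0 6.8" --pt "3.6 6.5 0 6.8" --pt "0 0 -20 0" --pt "0 0 -10 0" --pt "0 0 0 0" --fingers 32

```text
clock: 13.93
tool_pos: [0.5063, -0.2844, 0.123]
orientation: [180.0, 0.3, -24.8]
force: [-0.0, 0.6, 0.5]
opening: 0.0318
```

```bash
python3 w.py w8;python3 - <<'E'
from plant import snapshot,get_obs
from h import *
s=snapshot("side");pickle.dump(s,open("pics/side8.pkl","wb"));crop(s,290,200,110,100,7,"s8")
E
```

```text
13.9333 [ 0.50626269 -0.28436548  0.1229709 ] [179.97385854   0.26303232 -24.75934203] [-1.00634837e+01  1.69492780e+01 -1.91462626e+01 -5.11176076e-02
 -5.41655295e+01  7.53342227e+01] 2.493124512909551
```

View pics/s8.png

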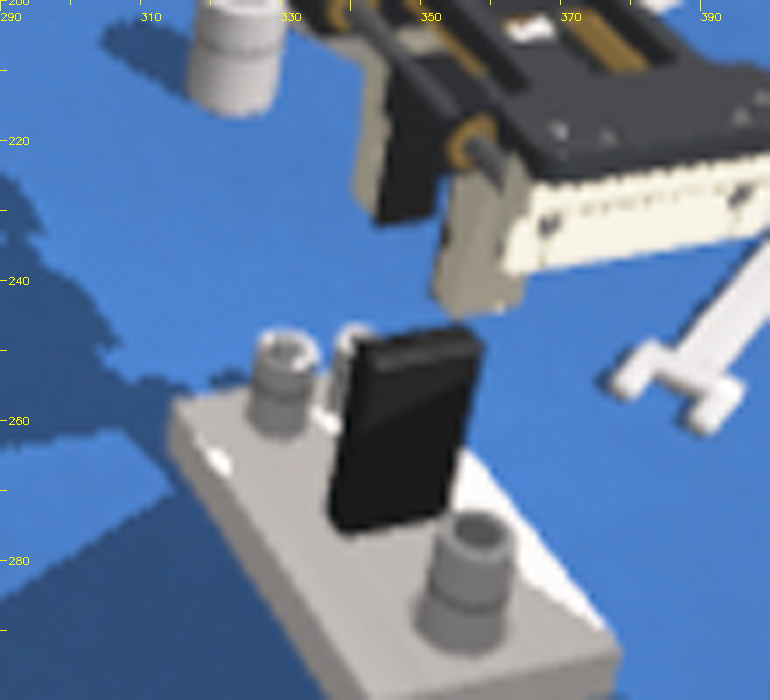

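View pics/w8.png

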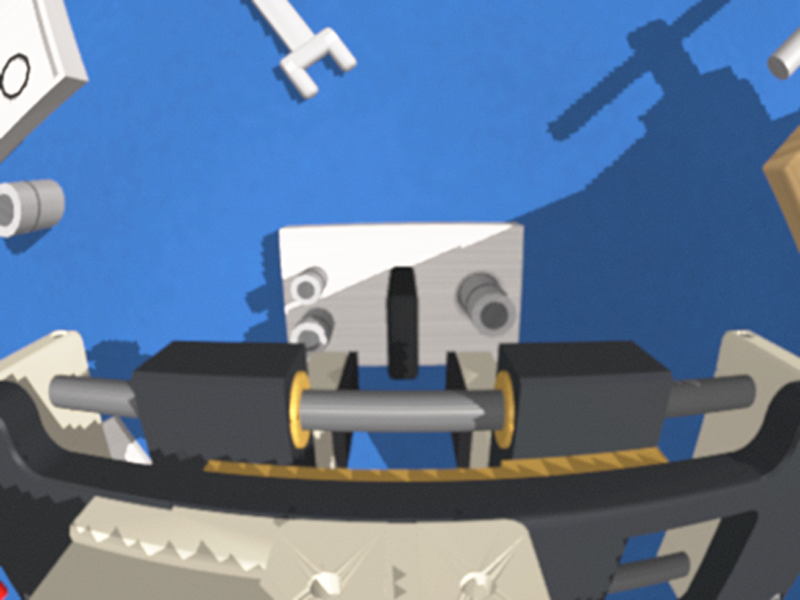

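jog_arm --pt "0 0 -12 0.3" --pt "0 0 -12 0" --pt "0 0 -12 0" --pt "0 0 -12 0" --pt "0 0 -10 0" --pt "0 0 -6 0" --pt "0 0 0 0" --pt "0 0 0 0" --pt "0 0 0 0" --pt "0 0 0 0"

```text
clock: 14.87
tool_pos: [0.5086, -0.2851, 0.0623]
orientation: [-180.0, -0.1, -24.3]
force: [-0.4, -1.6, -0.4]
opening: 0.0324
```

jog_arm --pt "0 0 0 0" --pt "0 0 0 0" --pt "0 0 0 0" --pt "0 0 0 0" --pt "0 0 0 0" --pt "0 0 0 0" --pt "0 0 0 0" --pt "0 0 0 0" --pt "0 0 0 0" --pt "0 0 0 0" --fingers 5

```text
clock: 15.7
tool_pos: [0.5081, -0.2851, 0.0618]
orientation: [180.0, -0.0, -24.3]
force: [-2.7, -0.1, 5.1]
opening: 0.0136
```

jog_arm --pt "0 0 8 0" --pt "0 0 12 0" --pt "0 0 10 0" --pt "-5 12 0 3" --pt "-5 20 0 4" --pt "-5 24 0 4" --pt "-5 26 0 4" --pt "-6 26 0 4" --pt "-6 24 0 4" --pt "-5 18 0 3"

```text
clock: 16.53
tool_pos: [0.4701, -0.1333, 0.0915]
orientation: [-180.0, 0.0, 1.9]
force: [-0.2, -0.2, -4.8]
opening: 0.0135
```

jog_arm --pt "-3 11.5 0 1.9" --pt "0 0 0 0" --pt "0 0 0 0" --pt "0 0 0 0" --pt "0 0 0 0" --pt "0 0 0 0" --pt "0 0 0 0" --pt "0 0 0 0" --pt "0 0 0 0" --pt "0 0 0 0"

```text
clock: 17.37
tool_pos: [0.468, -0.1237, 0.0915]
orientation: [180.0, 0.0, 3.6]
force: [-0.0, -0.2, -5.4]
opening: 0.0135
```

```bash
python3 w.py w9;python3 - <<'E'
from plant import snapshot,get_obs
from h import *
s=snapshot("side");pickle.dump(s,open("pics/side9.pkl","wb"));crop(s,190,150,150,120,5,"s9")
s=snapshot("top");pickle.dump(s,open("pics/top9.pkl","wb"));crop(s,180,170,160,80,5,"t9")
E
```

```text
17.3667 [ 0.46799568 -0.12367532  0.09149556] [1.79998114e+02 1.00590624e-02 3.59882203e+00] [ 8.54068770e+00  1.05148525e+01 -3.32657961e+01  1.40207457e-03
 -4.62295355e+01  8.50571645e+01] 0.12864805740985186
```

View pics/s9.png

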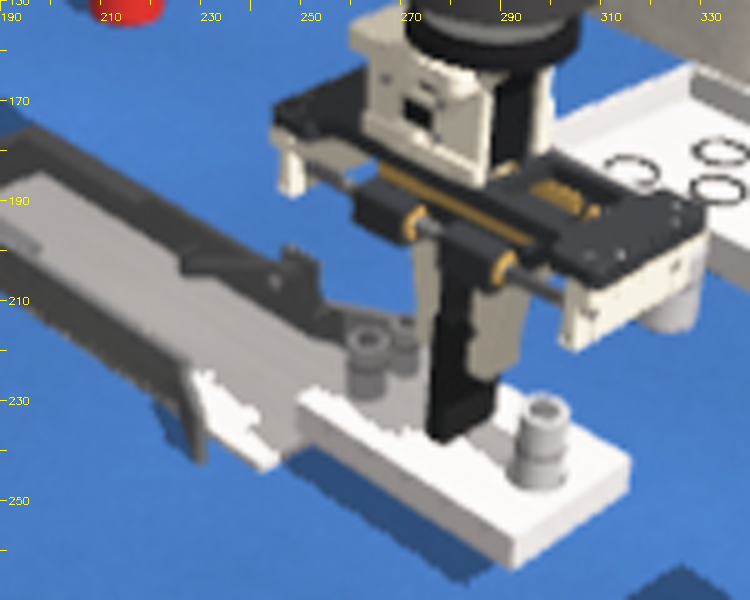

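View pics/t9.png

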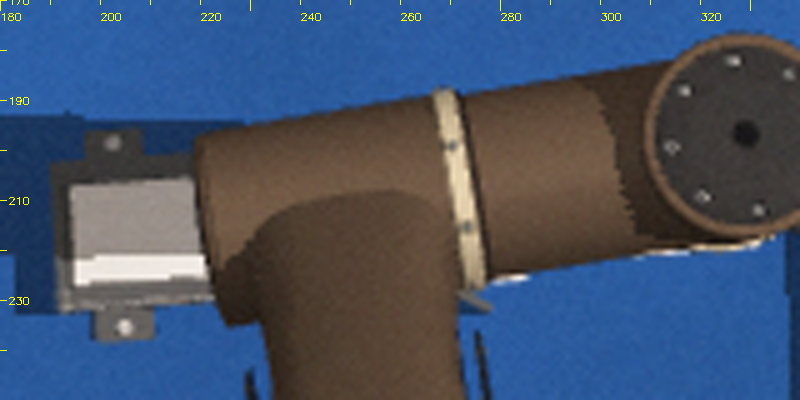

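View pics/w9.png

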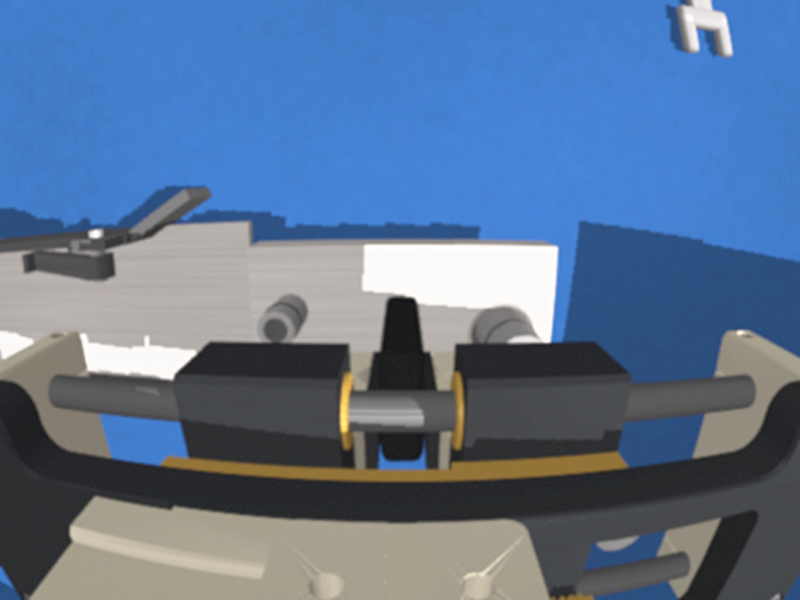

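```bash
python3 - <<'E'
from h import *
crop(load("w9"),0,110,180,85,4,"w9a");crop(load("w9"),150,130,220,70,3,"w9b")
E
```

```text
(no output)
```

View pics/w9a.png

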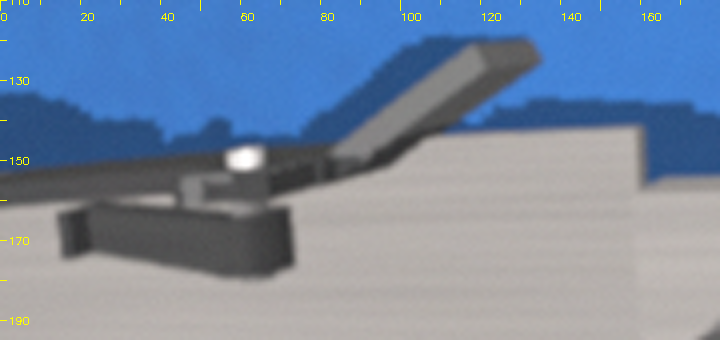

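View pics/w9b.png

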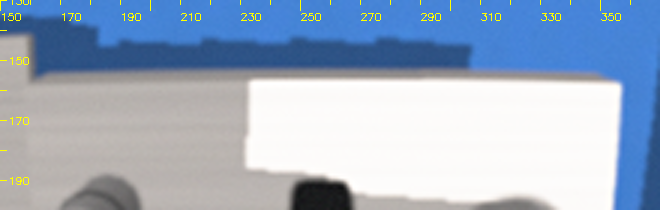

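```bash
python3 - <<'E'
from h import *
np.set_printoptions(precision=2,suppress=True)
w=load("w9");T=w["T"];Ti=np.linalg.inv(T);a=lambda x,y:cp(0,110,4,x,y);b=lambda x,y:cp(150,130,3,x,y)
def L(u,z):
    p=atz(w,*u,z,T);return p*1000,(Ti@np.r_[p,1])[:3]*1000
print("floor corner",L(a(640,126),.006)); print("floor edge far",L(a(440,136),.006))
z=.0915-.0618
print("car top right",L(b(617,82),z+.02),"car top mid",L(b(320,78),z+.02),"bottom mid",L(b(320,70),z))
print("floor corner model",np.array([.4523,.1259])*1000+np.array([[np.cos(.0628),-np.sin(.0628)],[np.sin(.0628),np.cos(.0628)]])@np.array([50.7,-165]))
E
```

```text
floor corner (array([513.16, -36.96,   6.  ]), array([ 50.54, -83.71,  85.48]))
floor edge far (array([510.19,  11.9 ,   6.  ]), array([  50.64, -132.66,   85.48]))
car top right (array([ 514.92, -189.38,   49.7 ]), array([42.72, 68.52, 41.79])) car top mid (array([ 510.51, -119.68,   49.7 ]), array([42.69, -1.32, 41.79])) bottom mid (array([ 509.81, -119.68,   29.7 ]), array([41.99, -1.36, 61.79]))
floor corner model [513.26 -35.59]
```

jog_arm --pt "0 0 -6 0" --pt "0 0 -6 0" --pt "0 0 -6 0" --pt "0 0 -4 0" --pt "-0.8 12 0 0" --pt "-1 16 0 0" --pt "-1 16 0 0" --pt "-1 16 0 0" --pt "-1 16 0 0" --pt "-0.8 12 0 0"

```text
clock: 18.35
tool_pos: [0.4623, -0.0345, 0.0691]
orientation: [180.0, 0.0, 3.6]
force: [-0.7, 1.4, -5.7]
opening: 0.0138
```

jog_arm --pt "0 0 0 0" --pt "0 0 0 0" --pt "0 0 0 0" --pt "0 0 0 0" --pt "0 0 0 0" --pt "0 0 0 0" --pt "0 0 0 0" --pt "0 0 0 0" --pt "0 0 0 0" --pt "0 0 0 0"

```text
clock: 19.18
tool_pos: [0.4625, -0.0356, 0.0696]
orientation: [-180.0, -0.0, 3.6]
force: [-0.2, -0.1, -4.4]
opening: 0.0134
```

```bash
python3 w.py w10;python3 - <<'E'
from plant import snapshot,get_obs
from h import *
s=snapshot("side");pickle.dump(s,open("pics/side10.pkl","wb"));crop(s,190,150,150,120,5,"s10")
E
```

```text
19.1833 [ 0.46245134 -0.03557601  0.0695838 ] [-1.79999781e+02 -3.40741236e-03  3.61590975e+00] [ 2.00280509e+01  1.05343305e+01 -3.71188817e+01  1.11700977e-03
 -4.23434572e+01  7.35870333e+01] 0.13046896455574641
```

View pics/s10.png

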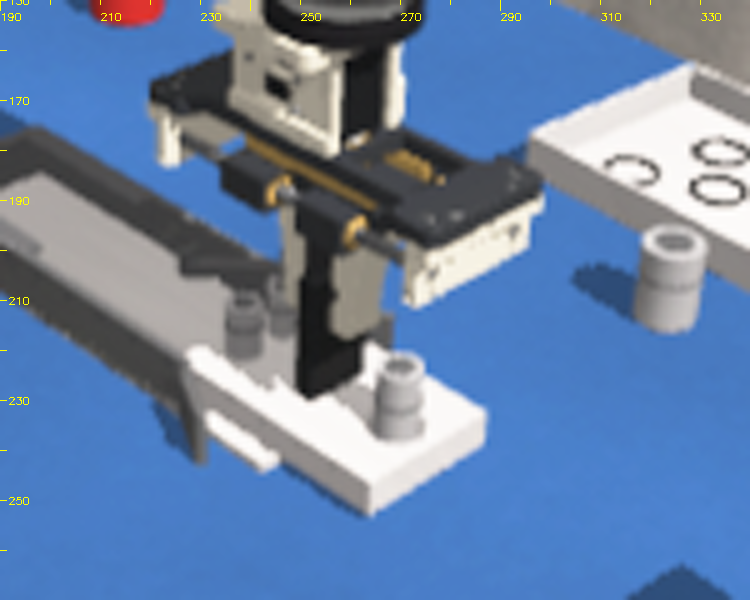

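View pics/w10.png

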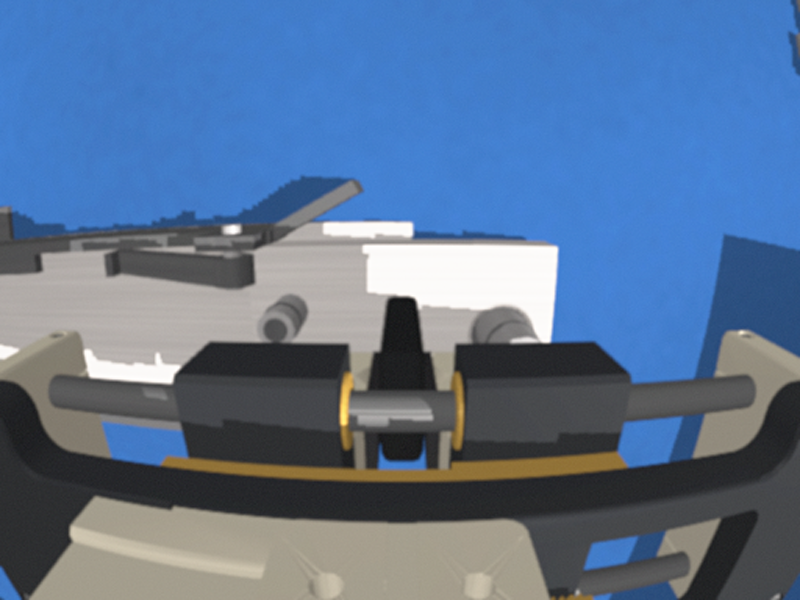

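The front is inside the walls with no side force, so I'll keep sliding along the dock axis.

jog_arm --pt "-0.5 8 0 0" --pt "-0.6 10 0 0" --pt "-0.6 10 0 0" --pt "-0.6 10 0 0" --pt "-0.6 10 0 0" --pt "-0.6 10 0 0" --pt "-0.6 10 0 0" --pt "-0.6 10 0 0" --pt "-0.6 10 0 0" --pt "-0.3 5 0 0"

```text
clock: 20.12
tool_pos: [0.4568, 0.0589, 0.0696]
orientation: [-180.0, -0.0, 3.7]
force: [-0.1, -0.7, -6.0]
opening: 0.0142
```

```bash
python3 w.py w11;python3 - <<'E'
from plant import snapshot,get_obs
from h import *
s=snapshot("side");pickle.dump(s,open("pics/side11.pkl","wb"));crop(s,170,150,150,110,5,"s11")
E
```

```text
20.1167 [0.4568351  0.05885541 0.06957392] [-1.79992351e+02 -1.09272973e-02  3.65875878e+00] [ 3.19474830e+01  1.02464471e+01 -3.75072806e+01 -2.31569874e-03
 -4.22330253e+01  6.17129909e+01] 6.433688423438227
```

View pics/s11.png

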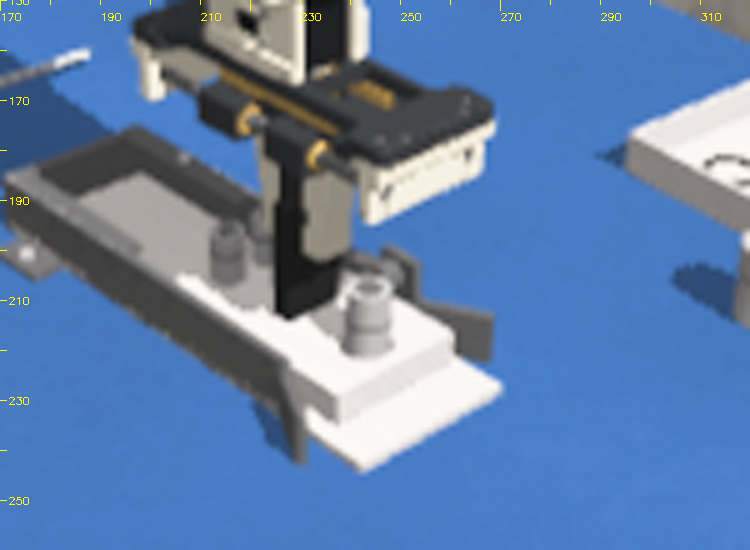

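View pics/w11.png

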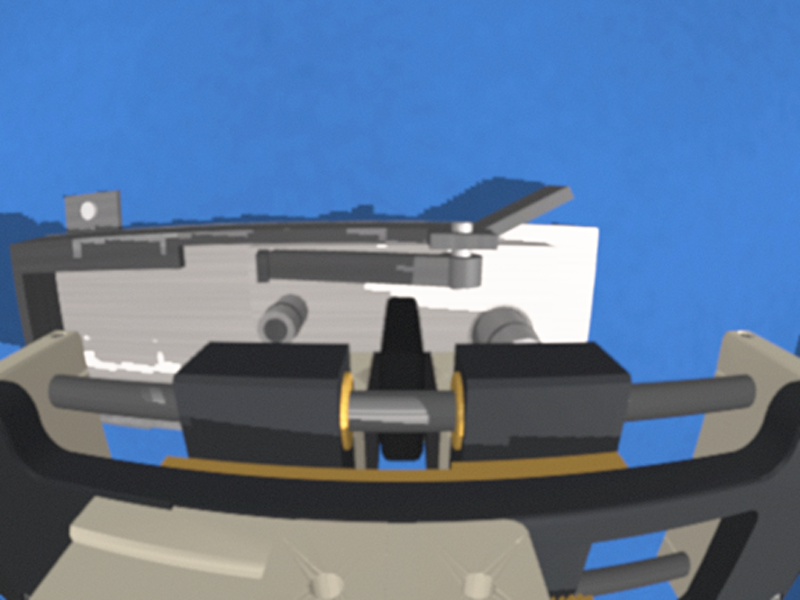

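jog_arm --pt "-0.6 10 0 0" --pt "-0.7 12 0 0" --pt "-0.8 13 0 0" --pt "-0.8 13 0 0" --pt "-0.8 13 0 0" --pt "-0.8 13 0 0" --pt "-0.8 13 0 0" --pt "-0.8 13 0 0" --pt "-0.7 12 0 0" --pt "-0.5 8 0 0"

```text
clock: 21.05
tool_pos: [0.4496, 0.1792, 0.0696]
orientation: [-180.0, -0.0, 3.7]
force: [0.4, 0.4, -5.8]
opening: 0.0137
```

```bash
python3 w.py w12;python3 - <<'E'
from plant import snapshot,get_obs
from h import *
s=snapshot("side");pickle.dump(s,open("pics/side12.pkl","wb"));crop(s,150,140,150,110,5,"s12")
E
```

```text
21.05 [0.44964317 0.17918837 0.06961618] [-1.79985107e+02 -2.19657346e-02  3.66101974e+00] [ 4.50749836e+01  1.22812158e+01 -3.47063080e+01  4.92995160e-03
 -4.29861516e+01  4.85824334e+01] 8.821930850810265
```

View pics/s12.png

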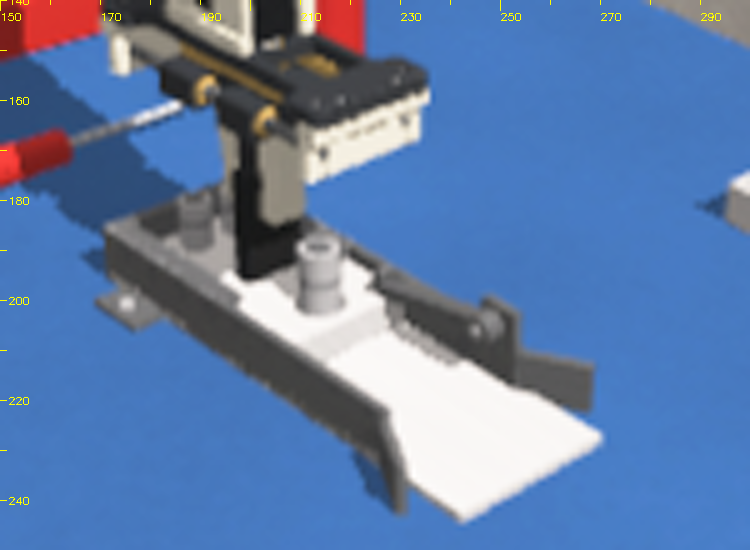

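View pics/w12.png

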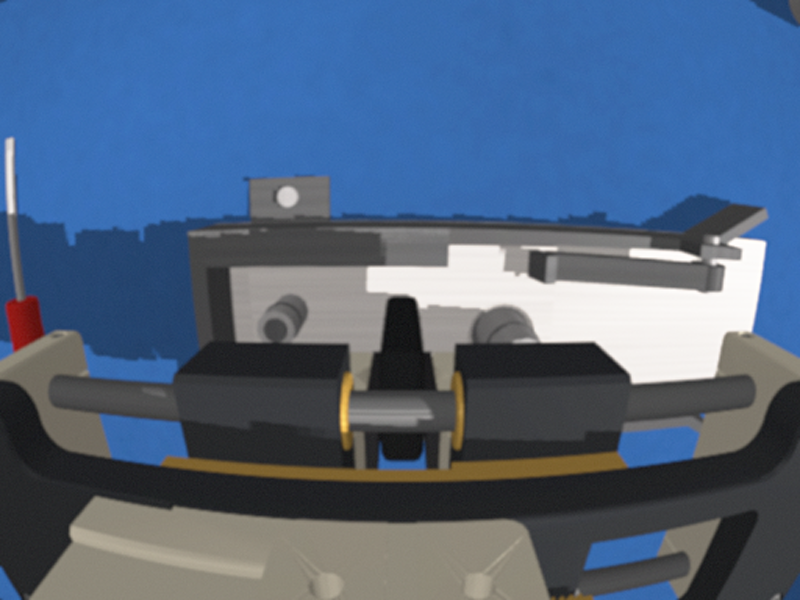

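jog_arm --pt "-0.2 3 0 0" --pt "-0.2 3 0 0" --pt "-0.1 2 0 0" --pt "-0.1 2 0 0" --pt "-0.1 2 0 0" --pt "-0.1 2 0 0" --pt "0 1 0 0" --pt "0 1 0 0" --pt "0 0 0 0" --pt "0 0 0 0"

```text
clock: 21.98
tool_pos: [0.4488, 0.1936, 0.0696]
orientation: [-180.0, -0.0, 3.6]
force: [1.2, -0.3, -4.5]
opening: 0.0139
```

jog_arm --pt "0 1 0 0" --pt "0 1 0 0" --pt "0 1 0 0" --pt "0 0 0 0" --pt "0 0 0 0" --pt "0 0 0 0" --pt "0 0 0 0" --pt "0 0 0 0" --pt "0 0 0 0" --pt "0 0 0 0"

```text
clock: 22.82
tool_pos: [0.4487, 0.1964, 0.0695]
orientation: [180.0, 0.0, 3.6]
force: [0.5, -1.6, -5.6]
opening: 0.0137
```

jog_arm --pt "0 1 0 0" --pt "0 0 0 0" --pt "0 1 0 0" --pt "0 0 0 0" --pt "0 1 0 0" --pt "0 0 0 0" --pt "0 0 0 0" --pt "0 0 0 0" --pt "0 0 0 0" --pt "0 0 0 0"

```text
clock: 23.65
tool_pos: [0.4481, 0.197, 0.0696]
orientation: [179.8, 0.1, 3.6]
force: [2.3, -12.2, 1.4]
opening: 0.0135
```

```bash
python3 w.py w13;python3 - <<'E'
from plant import snapshot,get_obs
from h import *
s=snapshot("side");pickle.dump(s,open("pics/side13.pkl","wb"));crop(s,150,140,150,110,5,"s13")
E
```

```text
23.65 [0.44814938 0.19701506 0.06961986] [1.79784496e+02 1.11572707e-01 3.58760572e+00] [ 46.86481809  12.8694402  -33.92128168   0.11694898 -43.43830205
  46.6379183 ] 0.10815445684800208
```

View pics/s13.png

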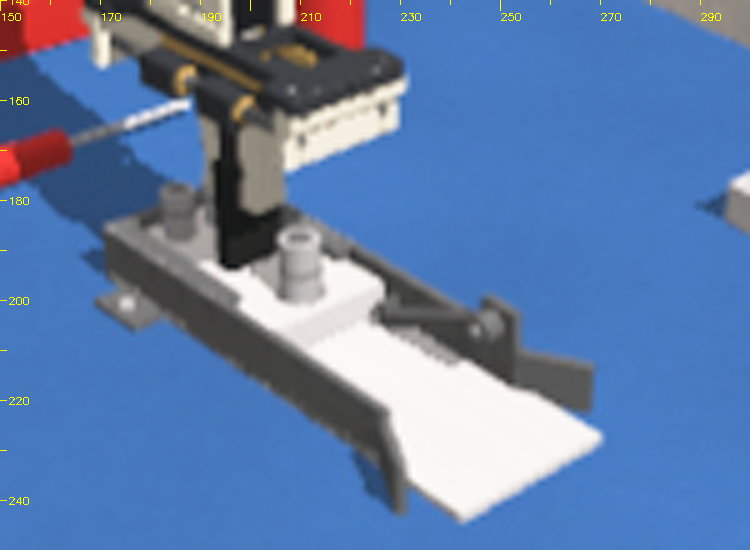

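View pics/w13.png

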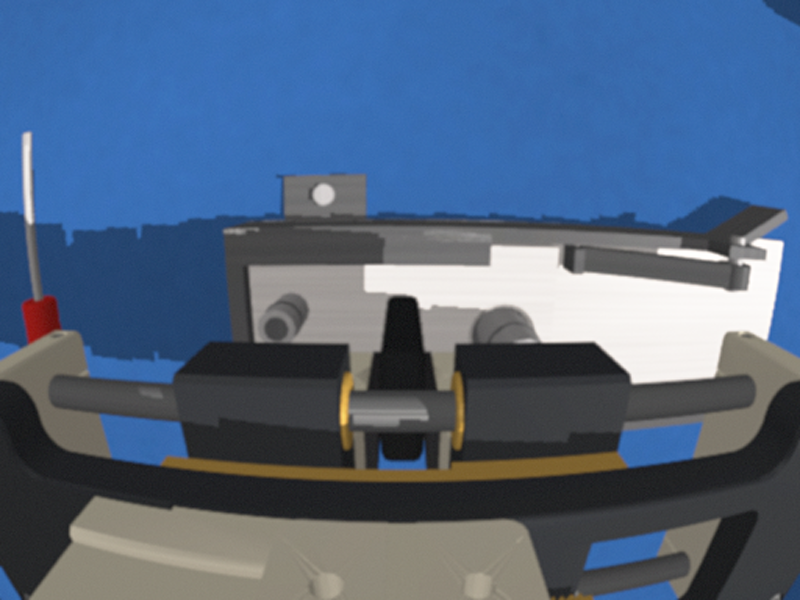

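The back stop is touched (-12 N in y) and the catch arm now seems to hang behind the plate. I'll zoom in to check.

```bash
python3 - <<'E'
from h import *
a=load("side0");b=load("side12");c=load("side13")
im=np.vstack([cv2.resize(s["image"][185:225,205:265,::-1],None,fx=5,fy=5,interpolation=cv2.INTER_CUBIC) for s in (a,b,c)])
cv2.imwrite("pics/catch.png",im)
s=c;th=3.6*np.pi/180
for ang in (0,.1,.2):
    # nose rel pivot: y 82, z -35
    y,z=.082,-.035;yy=-.089+y*np.cos(ang)-z*np.sin(ang);zz=.044+y*np.sin(ang)+z*np.cos(ang)
    p=[.4523+.035*np.cos(th)-yy*np.sin(th),.1259+.035*np.sin(th)+yy*np.cos(th),zz];print(ang,proj(s,p),p)
E
```

```text
0 [226.15875872 202.64805297] [np.float64(0.48767046913169465), np.float64(0.12111148108452807), np.float64(0.008999999999999994)]
0.1 [225.43196748 199.76602292] [np.float64(0.48747679107500663), np.float64(0.12418990564182894), np.float64(0.017361194380309003)]
0.2 [224.89560004 196.90871848] [np.float64(0.4873364935188983), np.float64(0.1264198714388773), np.float64(0.025988554900751554)]
```

View pics/catch.png

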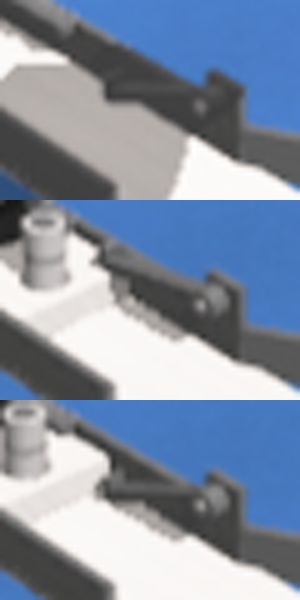

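jog_arm --pt "0 -1 0 0" --pt "0 -0.5 -1 0" --pt "0 0 -1 0" --pt "0 0 0 0" --pt "0 0 0 0" --pt "0 0 0 0" --pt "0 0 0 0" --pt "0 0 0 0" --pt "0 0 0 0" --pt "0 0 0 0"

```text
clock: 24.58
tool_pos: [0.4485, 0.1967, 0.0679]
orientation: [179.9, 0.0, 3.6]
force: [-1.0, -8.3, 2.7]
opening: 0.0139
```

jog_arm --pt "0 0 0 0" --pt "0 0 0 0" --pt "0 0 0 0" --pt "0 0 0 0" --pt "0 0 0 0" --pt "0 0 0 0" --pt "0 0 0 0" --pt "0 0 0 0" --pt "0 0 0 0" --pt "0 0 0 0" --fingers 32

```text
clock: 25.42
tool_pos: [0.4487, 0.198, 0.0675]
orientation: [180.0, 0.0, 3.6]
force: [0.1, 0.1, -0.3]
opening: 0.0319
```

jog_arm --pt "0 0 10 0" --pt "0 0 15 0" --pt "0 0 20 0" --pt "0 0 25 0" --pt "0 0 30 0" --pt "0 0 30 0" --pt "0 0 20 0" --pt "0 0 0 0" --pt "0 0 0 0" --pt "0 0 0 0"

```text
clock: 26.25
tool_pos: [0.4483, 0.1978, 0.217]
orientation: [180.0, 0.0, 3.6]
force: [-0.1, -0.4, -0.3]
opening: 0.0319
```

```bash
python3 w.py w14;python3 - <<'E'
from plant import snapshot,get_obs
from h import *
s=snapshot("side");pickle.dump(s,open("pics/side14.pkl","wb"));crop(s,150,150,125,95,6,"s14")
E
```

```text
26.25 [0.4483019  0.19776708 0.21697966] [1.79997048e+02 3.87738766e-02 3.61309940e+00] [ 4.68281850e+01  3.33786485e+00 -2.28063739e+01 -2.71724814e-02
 -6.38860430e+01  4.67968821e+01] 0.8588314263653618
```

View pics/s14.png

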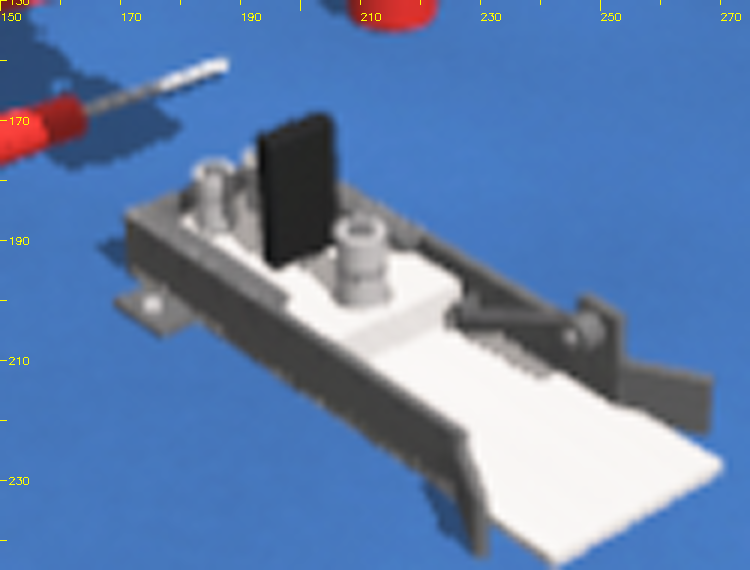

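View pics/w14.png

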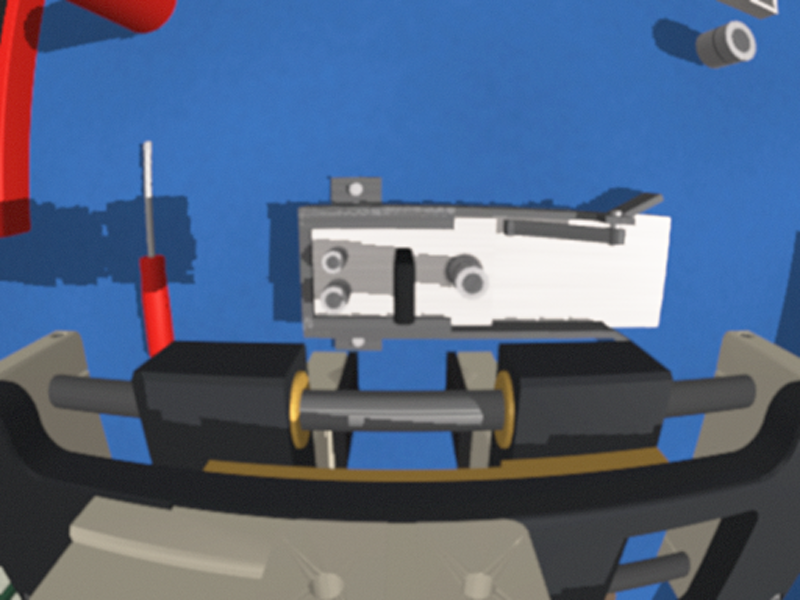

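```bash
python3 - <<'E'
from h import *
w=load("w14");crop(w,190,125,120,95,6,"w14c")
E
```

```text
(no output)
```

View pics/w14c.png

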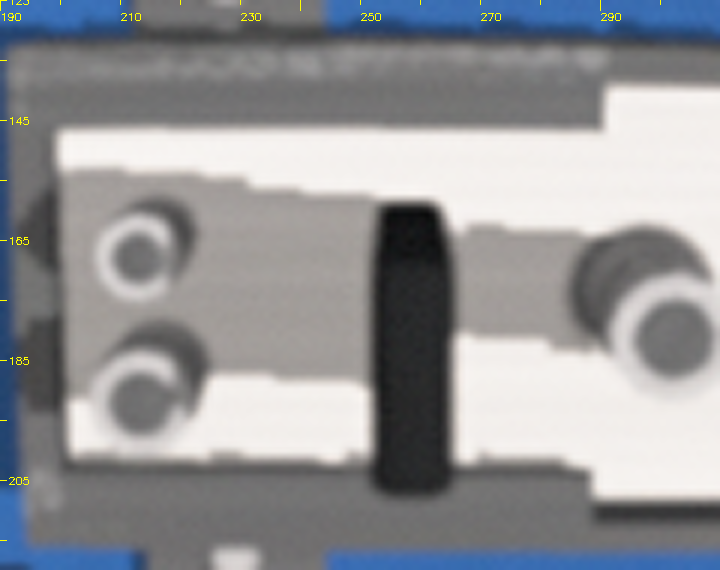

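```bash
python3 - <<'E'
from h import *
w=load("w14");T=w["T"];c=lambda x,y:cp(190,125,6,x,y);th=np.radians(3.6)
def D(u,z):
    p=atz(w,*c(*u),z,T)[:2]-[.4523,.1259];return 1000*np.array([np.cos(th)*p[0]+np.sin(th)*p[1],-np.sin(th)*p[0]+np.cos(th)*p[1]])
h=D((412,378),.098);s=D((674,338),.062);print("handle",h,"socket",s,"expect well at handle-46:",s-h)
E
```

```text
handle [ 1.68631709 71.64867512] socket [ 0.30225662 23.88593285] expect well at handle-46: [ -1.38406047 -47.76274227]
```

```bash
python3 -c "
from plant import close_job,get_obs
print(get_obs()['force']);print(close_job())"
```

```text
[-0.54634574  0.56575038  0.23215412]
the job is handed in; nothing more can be done
None
```

I put the 24 mm socket in the carrier's well and let go. I then carried the carrier level to the dock, slid it in from the flared end until it met the back stop, released it and drew the gripper up clear. I handed the job in at about 26 s of the 61 s; no verdict is reported.

Last checks:
- **Carrier position:** the pictures put the carrier's middle at about y +71.6 mm and x +1.7 mm in the dock's axes. The plate sits against the back stop, and the push against the stop read -12 N in y.
- **Catch:** it was seen lifted as the carrier slid in. In the last side picture its nose matches the hanging position within about a pixel.
- **Socket:** it stands upright in the well, measured 1–2 mm from the well's centre.
- **Robot:** it touches nothing, with forces under 1 N. I saw no bystander moved, but I did not measure them again at the end.

No check failed. The cameras disagreed by up to about 5 mm at the start, so I relied on the wrist camera and checked it again close up before each fit. One fast transfer with the socket fell short of its commanded distance, which I corrected before inserting it.

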